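Check the service-parts case against its layout

TASK

Move the meter and the adapter off the shut lid of the parts case onto the black mat, then open the lid fully upright or beyond and check the parts inside against the layout marks on the front ledge. Put every part that is not of the shape marked for its column into the steel tray, leave the rightly packed parts standing in their cells, then shut the lid fully, with the meter and the adapter still on the mat and the bottle, jar and screwdriver undisturbed.

Things in the scene. Friction and masses are not known exactly. Their poses are not given: they have to be found in the camera images.
- case: grey parts case, fixed, 212 mm (its x) by 228 mm (its y), walls 5 mm, rim 75 mm high. Origin: centre of its underside on the bench. Its -x side is the front, its +x side carries the hinge. In front a ledge 50 mm wide and 8 mm high carries the layout: before each of the 3 columns a raised mark shows the plan outline of the part that belongs in both cells of that column
- cells (a point): centre of the case's inner floor, 5 mm above the bench, axes as the case. Cells: 3 columns (centres at y = -74, 0, +74 mm) by 2 rows (x = -51, +33 mm), parted by 4 mm ribs, tops 27 mm above the bench, like the 24 mm sill at the rear wall. A cell holds one part, standing on the floor near its centre, turned up to 0.1 rad from the case's axes, or is empty
- lid (a joint): hinge of the case's lid, rad: 0 shut, grows as it opens upward and back, 2.1 at its stop. The lid is a flat panel 212 x 228 x 8 mm, 0.25 kg; its hinge is stiff (0.45 N m of friction), so it stays at any angle
- lid_handle (a point): middle of the lid's steel handle bar, 11 mm thick and 100 mm long, parallel to the hinge (the case's y), held 40 mm out in front of the lid's front edge by two 8 mm thick arms at its ends; it can be pinched across from above and turns in the grip as the lid swings. It lies 252 mm from the hinge axis. Lid shut: 79.5 mm above the bench
- lid_hinge (a point): point on the hinge axis at mid length, 75.5 mm above the bench, at the rear (+x) top rim of the case; the axis is along the case's y. The handle bar lies 4 mm to the outer side of the plane through this axis (above it when shut)
- tray: open steel reject tray, fixed, 240 mm (its x) by 170 mm (its y), 35 mm high, walls and floor 4 mm; origin: centre of its underside; empty at the start
- mat: black rubber instrument mat, fixed, 200 mm (its x) by 160 mm (its y), 3 mm thick; origin: centre of its underside; empty at the start
- meter_c (a point): centre of a loose black hand-held meter, 120 mm (its x) by 54 mm (its y) by 34 mm high, 0.28 kg; lies on the shut lid at the start (lid's top is 83.5 mm above the bench)
- adapter_c (a point): centre of a loose black mains adapter, 75 mm (its x) by 46 mm (its y) by 40 mm high, 0.2 kg; lies on the shut lid at the start
- mark_round: fixed white layout mark on the case's front ledge, a raised disc 36 mm in diameter, 10 mm high; origin: centre of its underside, 8 mm above the bench, 132 mm in front of the case's centre (case x = -132 mm), in line with its column
- mark_square: fixed white layout mark on the case's front ledge, a raised 36 x 36 mm square, 10 mm high; origin: centre of its underside, 8 mm above the bench, 132 mm in front of the case's centre (case x = -132 mm), in line with its column
- mark_slab: fixed white layout mark on the case's front ledge, a raised 20 mm (its x) by 56 mm (its y) rectangle, 10 mm high; origin: centre of its underside, 8 mm above the bench, 132 mm in front of the case's centre (case x = -132 mm), in line with its column
- round_1_c (a point): centre (32 mm above its underside, on its axis) of a white plastic part, about 0.12 kg: upright round cartridge: 36 mm diameter cylinder on a 44 x 44 x 8 mm square foot, 64 mm tall in all; matches the round mark. Its z axis points up when it stands
- round_2_c (a point): centre (32 mm above its underside, on its axis) of a white plastic part, about 0.12 kg: upright round cartridge: 36 mm diameter cylinder on a 44 x 44 x 8 mm square foot, 64 mm tall in all; matches the round mark. Its z axis points up when it stands
- slab_1_c (a point): centre (32 mm above its underside, on its axis) of a white plastic part, about 0.12 kg: upright slim slab, 20 mm (its x) by 56 mm (its y) in plan, 64 mm tall; matches the slim rectangular mark. Its z axis points up when it stands
- square_1_c (a point): centre (32 mm above its underside, on its axis) of a white plastic part, about 0.12 kg: upright square block, 36 x 36 mm in plan (sides along its x and y), 64 mm tall; matches the square mark. Its z axis points up when it stands
- square_2_c (a point): centre (32 mm above its underside, on its axis) of a white plastic part, about 0.12 kg: upright square block, 36 x 36 mm in plan (sides along its x and y), 64 mm tall; matches the square mark. Its z axis points up when it stands
- stem_1_c (a point): centre (32 mm above its underside, on its axis) of a white plastic part, about 0.12 kg: upright thin stem, 18 mm diameter, on a 44 x 44 x 12 mm square foot, 64 mm tall in all; matches no mark. Its z axis points up when it stands
- bottle: bystander: white bottle with a black cap, 64 mm diameter, 170 mm high; origin on its underside. Not to be disturbed
- jar: bystander: closed white jar, 70 mm diameter, 90 mm high; origin on its underside. Not to be disturbed
- driver: bystander: screwdriver lying with its handle to its -x; origin on its underside. Not to be disturbed

How it is judged:
By the outcome, as a careful person would: the job done as asked, in the order asked, and still so for the second after the job is handed in, with the robot touching nothing.
Of round_1, round_2, slab_1, square_1, square_2, stem_1 only 4 to 6 are there at a start; the rules pass over those that are not, and their reading is None.
At some moment in a run one of meter, adapter may be knocked a few centimetres aside while the robot is not near it.
Once in a run the grip may slacken for a moment while it holds something.
It also fails if it takes over 210 s, if anything falls off the work surface, if the arm or the gripper's body presses on something with over 40 N, if the wrist force passes 120 N, or if a joint passes its speed limit or range.

ROBOT

A 6-joint arm with a two-finger parallel gripper is mounted at the origin on the work surface. World frame = base frame: x ahead of the robot, y to its left, z up, the work surface at z = 0. Lengths are in m, angles in rad, forces in N, time in s.
With the tool pointing down it reaches from about 0.25 to 0.775 m from the base axis. Payload 8.9 kg.
Tool frame: the origin (TCP) lies between the finger pads; the fingertips stand 25 mm ahead of it and the grasp point (between the pads) lies 6 mm ahead of it (env.tips_ahead is the distance from the TCP to the fingertips, in m); x points along the fingers, y is the direction in which the jaws open and shut, and the axes are right-handed (so a half turn about x gives the same grasp; the last joint's range is limited). The gripper opens to 85 mm and grips with 20 to 120 N. Pads are 22 mm wide; open, the fingers measure 114 mm over their backs; the gripper's body (76 mm by 85 mm) begins 54 mm behind the grasp point. The pads swing forward as they close: fully open they stand 13 mm farther back than shut.
Start: joints at [-1.435, 0.291, -0.153, 1.127, 0, 1.431], TCP at [0.142, -0.505, 0.256] pointing down, gripper open.
Joint ranges: [-2.52, 2.52], [-0.91, 1.74], [-1.3, 1.37], [-1.96, 2.02], [-1.52, 1.47], [-3.14, 3.14]. Speed limits (rad/s): [2.22, 2.22, 2.79, 3.14, 3.14, 3.14].

INTERFACE

Orientations are given as [roll, pitch, yaw] about the fixed x, y, z axes, in that order (R = Rz(yaw) Ry(pitch) Rx(roll)).
In Python, from bench import env gives the robot as it stands.
- The arm moves only by the tool arm_command, never from a script. Its argument "moves" is one flat list of numbers, 5 for each row, row after row: the opening, from 0 (shut) to 1 (fully open), then the shift along the tool's x, y, z in m, then the turn about the tool's x in degrees. In form: [hand, tx, ty, tz, roll, hand, tx, ty, tz, roll, ...]. A call has 1 to 12 rows; each row is the pose to reach, as a shift and turn from the pose commanded when the call began, along the tool's axes at that moment; what a row does not reach only later rows make up. A row lasts 1/12 s, in which the tool goes at most 41.7 mm and 7.16 degrees, less where a joint would pass 70% of its speed; a pose out of reach is approached as far as the arm can. A call with a gripper value outside its range is refused whole. The fingers move at their own pace and stop on an object; "squeeze" is the grip in N (left out, the last holds). Time passes only in rows, so rows that repeat a pose let the fingers close. It gives the time, the measured TCP pose, the force and the opening at its end, in the units of the state.
- env.get_state(): the state, without advancing time (a new reading comes with each control period).
- env.read_camera(name): name is "side" or "top" or "wrist"; returns (picture, depth): 384x512x3 uint8, red, green, blue; 384x512 float32, m along the optical axis (not along the pixel's ray), 0 where there is no reading.
- env.camera_model(name): a dict with "fx", "fy", "cx", "cy" (pixels), "cam_to_world" (4x4, takes a point from camera to world coordinates); the wrist camera has in their place "mount" (4x4, takes a point from camera to tool coordinates, whose origin is the TCP and whose axes are the tool frame's). Camera axes: x right, y down, z forward; pixel columns grow to the right and rows downward; lengths in m; the calibration is good to about 2 mm. A picture is of the moment at which its call begins: read the wrist's pose just before it. camera_model takes no time and is no camera call.
- env.close_job(): hands the job in, once; it reports no verdict.
The state is a dict: "time_s": time; "qpos": joint angles; "qvel": joint speeds; "joint_torque": joint torques, N m; "ee_pos": TCP position; "ee_rot": TCP orientation; "wrist_force": force on the tool from outside, world axes, zero at the start; "ft_torque": the same for the moment, N m; "opening": finger opening in m.
Only numpy, scipy, OpenCV 4.12 (cv2) and the standard library are available. Lean on these libraries where they do the work, as an engineer would, in place of code of your own. Each camera call takes 0.05 s, during which the arm holds its last target. There are 200 camera calls.

## Working session

There is one attempt and no reset: what is moved stays moved. The work goes in short steps, Python scripts to look and compute and a tool call to move; the robot and the scene stay as the last step left them, time stands still between calls to the robot, and variables do not carry over. Pictures are saved under pics/ and viewed, about 12 in all and at most 16, crops included, and the job is handed in when it is done.

Besides the shell and the picture viewer there is one more tool, called after "Emit:" by a JSON object that holds its "fn" and its "kwargs", one argument or row to a line. arm_command: Moves the arm, as the interface text tells. Its arguments: {"type":"object","properties":{"moves":{"type":"array","items":{"type":"number"}},"squeeze":{"type":"number"}},"required":["moves"]}

```bash
ls; mkdir -p pics; cat > h.py <<'E'
import numpy as np, cv2
from bench import env
from scipy.spatial.transform import Rotation as R
def shot(name):
    s=env.get_state(); im,d=env.read_camera(name); m=env.camera_model(name)
    if name=="wrist":
        T=np.eye(4);T[:3,:3]=R.from_euler('xyz',s['ee_rot']).as_matrix();T[:3,3]=s['ee_pos'];C=T@np.array(m['mount'])
    else: C=np.array(m['cam_to_world'])
    return im,d,m,C
def save(n,im): cv2.imwrite('pics/'+n,im[:,:,::-1])
def cloud(d,m,C):
    v,u=np.mgrid[:d.shape[0],:d.shape[1]]
    P=np.stack([(u-m['cx'])/m['fx']*d,(v-m['cy'])/m['fy']*d,d],-1)
    return P@C[:3,:3].T+C[:3,3]
def ray(u,v,z,m,C):
    r=C[:3,:3]@np.array([(u-m['cx'])/m['fx'],(v-m['cy'])/m['fy'],1.]);return C[:3,3]+r*(z-C[2,3])/r[2]
E
python3 - <<'E'
from h import *
print(env.get_state())
for n in ['top','side']:
    im,d,m,C=shot(n);save(n+'0.png',im);np.savez(n+'0.npz',im=im,d=d,C=C)
    print(n,m['fx'],C.round(3).tolist(),(d==0).mean())
m=env.camera_model('wrist');print(m)
E
```

```text
pics
{'time_s': 0.0, 'qpos': array([-1.43527343e+00,  2.91267864e-01, -1.54133378e-01,  1.12670042e+00,
       -5.34242341e-07,  1.43150797e+00]), 'qvel': array([-2.77622032e-05, -1.92383892e-04,  6.13259475e-04, -2.59572959e-05,
        1.13894995e-03, -8.58536206e-04]), 'joint_torque': array([-1.61843658e-03, -5.37140572e+01,  3.31368649e+01,  1.58606563e-02,
       -2.80889253e-04,  7.96048113e-06]), 'ee_pos': array([ 0.14242024, -0.50488727,  0.25573611]), 'ee_rot': array([-1.70967541,  1.569491  ,  1.7067285 ]), 'wrist_force': array([ 0.05946621, -0.82303094,  0.76940656]), 'ft_torque': array([-0.01052189,  0.0530009 , -0.02600706]), 'opening': 0.08531249307505709}
top 369.7726500223151 [[0.08, -0.975, 0.205, 0.41], [-0.997, -0.079, 0.012, 0.006], [0.005, -0.206, -0.979, 1.091], [0.0, 0.0, 0.0, 1.0]] 0.004145304361979167
side 483.41734342404914 [[0.948, -0.247, 0.202, 0.343], [-0.319, -0.74, 0.592, -0.788], [0.004, -0.625, -0.78, 1.145], [0.0, 0.0, 0.0, 1.0]] 0.004160563151041667
{'fx': 297.49908548814386, 'fy': 297.49908548814386, 'cx': 250.6193111585826, 'cy': 189.01598981357998, 'mount': array([[ 3.09810754e-04, -2.73517682e-01,  9.61866925e-01,
        -1.17435160e-01],
       [ 9.99999801e-01, -4.43208705e-04, -4.48124475e-04,
         1.71204030e-04],
       [ 5.48877761e-04,  9.61866873e-01,  2.73517490e-01,
        -6.93491782e-02],
       [ 0.00000000e+00,  0.00000000e+00,  0.00000000e+00,
         1.00000000e+00]])}
```

View pics/top0.png

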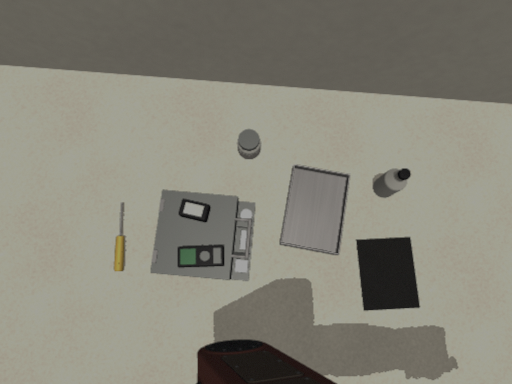

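View pics/side0.png

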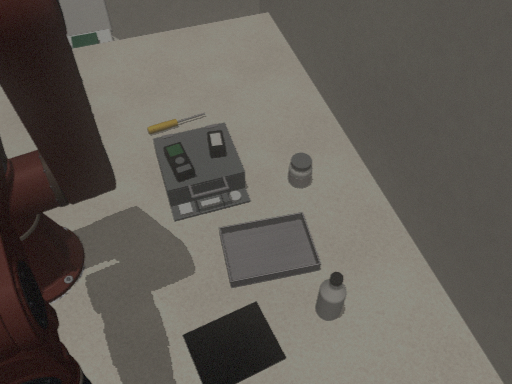

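The top view shows the case at left (px 155-255, 190-280) with its front facing world −y. The marks read round, slab, square from far to near. The meter is at (201,256) and the adapter at (195,210). The tray is at (315,210), the mat at (388,273), the bottle at (395,180), the jar at (249,142) and the driver at (120,240).

```bash
cat > m1.py <<'E'
from h import *
class M: pass
m=env.camera_model('top')
D=np.load('top0.npz');im,d,C=D['im'],D['d'],D['C'];P=cloud(d,m,C)
def rect(mask,z,name,roi):
    u0,u1,v0,v1=roi;k=np.zeros(mask.shape,np.uint8);k[v0:v1,u0:u1]=mask[v0:v1,u0:u1]
    cs,_=cv2.findContours(k,cv2.RETR_EXTERNAL,cv2.CHAIN_APPROX_NONE);c=max(cs,key=cv2.contourArea)
    zz=z
    W=np.array([ray(u,v,zz,m,C)[:2] for u,v in c[:,0]],np.float32)
    r=cv2.minAreaRect(W*1000);print(name,'c',np.round(r[0],1),'size',np.round(r[1],1),'ang',round(r[2],1),'zmed',np.median(P[k>0][:,2]).round(4))
dark=im.max(2)<45
rect(dark,.003,'mat',(340,440,225,325))
z=P[...,2]
rect((z>.1)&(z<.14),.1175,'meter',(165,235,240,275))
rect((z>.1)&(z<.14),.1235,'adapter',(170,220,195,228))
rect(abs(z-.0835)<.012,.0835,'lid',(140,245,180,290))
rect((z>.02)&(z<.06),.035,'tray',(270,360,155,262))
for n,(u,v),zz in [('jar',(249,136),.09),('bottle',(403,174),.17),('mround',(246,214),.018),('mslab',(243,239),.018),('msq',(241,266),.018),('drv',(120,240),.01)]:
    print(n,ray(u,v,zz,m,C).round(3),P[v,u].round(3))
E
python3 m1.py
```

```text
mat c [ 434.5 -375.1] size [195.4 155.5] ang 7.6 zmed 0.0023
meter c [436.8 149.7] size [ 53.8 119.2] ang 7.1 zmed 0.1169
adapter c [554.5 179.7] size [77.6 47.5] ang 81.5 zmed 0.1228
lid c [496.2 160.2] size [248.1 227.2] ang 89.5 zmed 0.0828
tray c [ 601.3 -154. ] size [170.4 240.7] ang 84.0 zmed 0.033
jar [0.784 0.052 0.09 ] [0.784 0.052 0.088]
bottle [ 0.683 -0.356  0.17 ] [ 0.683 -0.356  0.169]
mround [0.569 0.044 0.018] [0.57  0.044 0.016]
mslab [0.496 0.046 0.018] [0.496 0.046 0.018]
msq [0.419 0.045 0.018] [0.419 0.045 0.018]
drv [0.465 0.402 0.01 ] [0.464 0.398 0.021]
```

```bash
cat >> h.py <<'E'
def axes(s=None):
    s=s or env.get_state();return np.array(s['ee_pos']),R.from_euler('xyz',s['ee_rot']).as_matrix()
def plan(wps,p0=None,A=None):
    """wps: (x,y,z of grasp point, jaw angle deg or None); each printed relative to the current pose"""
    p,B=axes();A=B
    for w in wps:
        t=np.array(w[:3])+[0,0,.006]
        sh=A.T@(t-p)
        roll=0
        if w[3] is not None:
            # jaw world angle at present; tool x down -> +roll turns it clockwise seen from above
            a=np.degrees(np.arctan2(A[1,1],A[0,1]))
            roll=(-(w[3]-a)+90)%180-90
        q=env.get_state()['qpos'][5]
        print(w,'shift',sh.round(3),'roll',round(roll,1),'rows>=',int(np.ceil(max(np.linalg.norm(sh)/.0417,abs(roll)/7.16))))
E
python3 - <<'E'
from h import *
p,A=axes();print(A.round(3))
plan([(.437,.150,.2,7.1),(.437,.150,.108,7.1)])
E
```

```text
[[-0.     0.271 -0.962]
 [ 0.001 -0.962 -0.271]
 [-1.    -0.001 -0.   ]]
(0.437, 0.15, 0.2, 7.1) shift [ 0.051 -0.55  -0.461] roll -81.4 rows>= 18
(0.437, 0.15, 0.108, 7.1) shift [ 0.143 -0.55  -0.461] roll -81.4 rows>= 18
```

Emit:
{"fn": "arm_command", "kwargs": {
  "moves": [1,0.051,-0.55,-0.461,-81,1,0.051,-0.55,-0.461,-81,1,0.051,-0.55,-0.461,-81,1,0.051,-0.55,-0.461,-81,1,0.051,-0.55,-0.461,-81,1,0.051,-0.55,-0.461,-81,1,0.051,-0.55,-0.461,-81,1,0.051,-0.55,-0.461,-81,1,0.051,-0.55,-0.461,-81,1,0.051,-0.55,-0.461,-81,1,0.051,-0.55,-0.461,-81,1,0.051,-0.55,-0.461,-81],
  "squeeze": 40
}}

```text
time_s: 1.1
ee_pos: [0.3473, -0.0484, 0.2208]
ee_rot: [1.089, 1.57, -0.357]
wrist_force: [1.2, -1.6, 0.1]
opening: 0.0855
```

```bash
python3 - <<'E'
from h import *
print(env.get_state()['qpos'].round(2));p,A=axes();print(p.round(3),A.round(3).tolist())
plan([(.437,.150,.2,7.1),(.437,.150,.108,7.1)])
E
```

```text
[-0.35 -0.02 -0.62  0.97 -0.    1.1 ]
[ 0.347 -0.048  0.221] [[0.001, 0.992, 0.124], [-0.0, 0.124, -0.992], [-1.0, 0.001, 0.0]]
(0.437, 0.15, 0.2, 7.1) shift [ 0.015  0.114 -0.186] roll 0.0 rows>= 6
(0.437, 0.15, 0.108, 7.1) shift [ 0.107  0.114 -0.186] roll 0.0 rows>= 6
```

Emit:
{"fn": "arm_command", "kwargs": {
  "moves": [1,0.015,0.114,-0.186,0,1,0.015,0.114,-0.186,0,1,0.015,0.114,-0.186,0,1,0.015,0.114,-0.186,0,1,0.015,0.114,-0.186,0,1,0.015,0.114,-0.186,0,1,0.015,0.114,-0.186,0,1,0.05,0.114,-0.186,0,1,0.08,0.114,-0.186,0,1,0.107,0.114,-0.186,0,1,0.107,0.114,-0.186,0,1,0.107,0.114,-0.186,0]
}}

```text
time_s: 2.1
ee_pos: [0.4371, 0.1466, 0.1135]
ee_rot: [-1.466, 1.567, -2.92]
wrist_force: [0.8, 0.4, 0.6]
opening: 0.0855
```

Emit:
{"fn": "arm_command", "kwargs": {
  "moves": [0.5,0,0,0,0,0.3,0,0,0,0,0.3,0,0,0,0,0.3,0,0,0,0,0.3,0,0,0,0,0.3,0,0,0,0,0.3,-0.01,0,0,0,0.3,-0.03,0,0,0,0.3,-0.06,0,0,0,0.3,-0.09,0,0,0,0.3,-0.09,0,0,0,0.3,-0.09,0,0,0]
}}

```text
time_s: 3.1
ee_pos: [0.4398, 0.1478, 0.2058]
ee_rot: [1.616, 1.566, 0.163]
wrist_force: [0.3, -0.1, -4.3]
opening: 0.0535
```

```bash
python3 - <<'E'
from h import *
print(env.get_state()['qpos'].round(2))
c=np.array([.4345,-.3751]);a=np.radians(7.6);ux=np.array([np.cos(a),np.sin(a)])
mt=c-.045*ux; ad=c+.045*ux; print(mt,ad)
plan([(.37,-.1,.17,7.6),(*mt,.15,7.6),(*mt,.029,7.6)])
E
```

```text
[ 0.17  0.21 -0.4   0.95 -0.    1.62]
[ 0.3898953  -0.38105154] [ 0.4791047  -0.36914846]
(0.37, -0.1, 0.17, 7.6) shift [ 0.029 -0.099  0.238] roll -0.9 rows>= 7
(np.float64(0.3898953006886806), np.float64(-0.3810515375615705), 0.15, 7.6) shift [ 0.049 -0.112  0.519] roll -0.9 rows>= 13
(np.float64(0.3898953006886806), np.float64(-0.3810515375615705), 0.029, 7.6) shift [ 0.17  -0.112  0.519] roll -0.9 rows>= 14
```

Emit:
{"fn": "arm_command", "kwargs": {
  "moves": [0.3,0,-0.02,0.04,0,0.3,0,-0.035,0.08,0,0.3,0,-0.055,0.12,0,0.3,0.01,-0.07,0.16,0,0.3,0.02,-0.085,0.2,-0.5,0.3,0.03,-0.099,0.24,-0.9,0.3,0.035,-0.101,0.28,-0.9,0.3,0.04,-0.103,0.32,-0.9,0.3,0.045,-0.105,0.36,-0.9,0.3,0.049,-0.107,0.4,-0.9,0.3,0.049,-0.109,0.44,-0.9,0.3,0.049,-0.11,0.48,-0.9]
}}

```text
time_s: 4.1
ee_pos: [0.384, -0.3393, 0.1534]
ee_rot: [-2.598, 1.568, 2.247]
wrist_force: [1.7, -0.3, -2.8]
opening: 0.0531
```

```bash
python3 - <<'E'
from h import *
print(env.get_state()['opening'])
plan([(.390,-.381,.1,7.6),(.390,-.381,.029,7.6)])
E
```

```text
0.05313667676653983
(0.39, -0.381, 0.1, 7.6) shift [0.047 0.001 0.042] roll 0.0 rows>= 2
(0.39, -0.381, 0.029, 7.6) shift [0.118 0.001 0.042] roll 0.0 rows>= 4
```

Emit:
{"fn": "arm_command", "kwargs": {
  "moves": [0.3,0.02,0,0.039,0,0.3,0.047,0,0.039,0,0.3,0.07,0,0.039,0,0.3,0.09,0,0.039,0,0.3,0.105,0,0.039,0,0.3,0.112,0,0.039,0,0.3,0.115,0,0.039,0,0.3,0.117,0,0.039,0,0.3,0.118,0,0.039,0,0.3,0.118,0,0.039,0,0.3,0.118,0,0.039,0]
}}

```text
time_s: 5.02
ee_pos: [0.3908, -0.3769, 0.0376]
ee_rot: [0.551, 1.569, -0.887]
wrist_force: [-0.2, -0.6, -2.8]
opening: 0.053
```

Emit:
{"fn": "arm_command", "kwargs": {
  "moves": [0.5,0,0,0,0,0.9,0,0,0,0,0.9,0,0,0,0,0.9,0,0,0,0,0.9,-0.02,0,0,0,0.9,-0.05,0,0,0,0.9,-0.09,0,0,0,0.9,-0.13,0,0,0,0.9,-0.17,0,0,0,0.9,-0.17,0,0,0,0.9,-0.17,0,0,0]
}}

```text
time_s: 5.93
ee_pos: [0.3915, -0.3778, 0.2096]
ee_rot: [0.541, 1.565, -0.896]
wrist_force: [-0.5, 1.4, -1.3]
opening: 0.0765
```

```bash
sed -i "s/^D=np.load.*/im,d,m,C=shot('top');P=cloud(d,m,C)/; s/^rect(dark.*//; s/^rect(abs.*//; s/^rect((z>.02).*//; s/^for n,(u.*/pass/; s/^    print(n,ray.*//" m1.py
cat >> m1.py <<'E'
save('t1.png',im)
E
python3 - <<'E'
exec(open('m1.py').read())
mp=np.array([.390,-.381]);rr=(z>.02)&(z<.06)&(np.hypot(P[...,0]-.4345,P[...,1]+.375)<.15)
rect(rr,.037,'meter@mat',(330,450,220,330))
plan([(.5545,.1797,.2,-8.5),(.5545,.1797,.112,-8.5)])
E
```

```text
Traceback (most recent call last):
ValueError: max() iterable argument is empty
```

```bash
cat >> h.py <<'E'
def rectw(mask,z,m,C,name=''):
    cs,_=cv2.findContours(mask.astype(np.uint8),cv2.RETR_EXTERNAL,cv2.CHAIN_APPROX_NONE)
    if not cs: print(name,'none');return
    c=max(cs,key=cv2.contourArea)
    W=np.array([ray(u,v,z,m,C)[:2] for u,v in c[:,0]],np.float32)
    r=cv2.minAreaRect(W*1000);print(name,'c',np.round(r[0],1),'size',np.round(r[1],1),'ang',round(r[2],1));return r
def box(P,x0,x1,y0,y1,z0,z1):
    return (P[...,0]>x0)&(P[...,0]<x1)&(P[...,1]>y0)&(P[...,1]<y1)&(P[...,2]>z0)&(P[...,2]<z1)
E
cat > look.py <<'E'
from h import *
im,d,m,C=shot('top');P=cloud(d,m,C);save('t1.png',im)
rectw(box(P,.31,.43,-.47,-.28,.022,.06),.037,m,C,'meter@mat')
rectw(box(P,.43,.55,-.47,-.28,.022,.06),.043,m,C,'adapter@mat')
rectw(box(P,.38,.61,.07,.29,.1,.14),.1235,m,C,'on lid')
E
python3 look.py; python3 - <<'E'
from h import *
plan([(.5545,.1797,.2,-8.5),(.5545,.1797,.112,-8.5)])
E
```

```text
meter@mat c [ 393.4 -368.1] size [ 54.1 123.1] ang 7.5
adapter@mat none
on lid c [554.5 179.6] size [77.7 47.5] ang 81.5
(0.5545, 0.1797, 0.2, -8.5) shift [ 0.001  0.237 -0.529] roll 16.1 rows>= 14
(0.5545, 0.1797, 0.112, -8.5) shift [ 0.089  0.237 -0.529] roll 16.1 rows>= 15
```

Emit:
{"fn": "arm_command", "kwargs": {
  "moves": [0.9,0.001,0.237,-0.529,16,0.9,0.001,0.237,-0.529,16,0.9,0.001,0.237,-0.529,16,0.9,0.001,0.237,-0.529,16,0.9,0.001,0.237,-0.529,16,0.9,0.001,0.237,-0.529,16,0.9,0.001,0.237,-0.529,16,0.9,0.001,0.237,-0.529,16,0.9,0.001,0.237,-0.529,16,0.9,0.001,0.237,-0.529,16,0.9,0.001,0.237,-0.529,16,0.9,0.001,0.237,-0.529,16]
}}

```text
time_s: 7.03
ee_pos: [0.5303, 0.1009, 0.2044]
ee_rot: [-1.356, 1.568, -3.072]
wrist_force: [1.3, -0.6, 0.7]
opening: 0.0767
```

```bash
python3 look.py; python3 - <<'E'
from h import *
plan([(.5545,.1797,.2,-8.5),(.5545,.1797,.112,-8.5)])
E
```

```text
meter@mat c [ 393.4 -368.6] size [ 54.1 122.1] ang 7.4
adapter@mat none
on lid none
(0.5545, 0.1797, 0.2, -8.5) shift [-0.001  0.012 -0.075] roll 0.4 rows>= 2
(0.5545, 0.1797, 0.112, -8.5) shift [ 0.087  0.012 -0.075] roll 0.4 rows>= 3
```

Emit:
{"fn": "arm_command", "kwargs": {
  "moves": [0.9,0,0.007,-0.04,0.4,0.9,0,0.012,-0.075,0.4,0.9,0,0.012,-0.075,0.4,0.9,0,0.012,-0.075,0.4,0.9,0.03,0.012,-0.075,0.4,0.9,0.06,0.012,-0.075,0.4,0.9,0.08,0.012,-0.075,0.4,0.9,0.087,0.012,-0.075,0.4,0.9,0.087,0.012,-0.075,0.4,0.9,0.087,0.012,-0.075,0.4]
}}

```text
time_s: 7.92
ee_pos: [0.5539, 0.1705, 0.1193]
ee_rot: [-1.058, 1.57, -2.783]
wrist_force: [0.5, 0.9, 1.3]
opening: 0.0768
```

Emit:
{"fn": "arm_command", "kwargs": {
  "moves": [0.5,0,0,0,0,0.3,0,0,0,0,0.3,0,0,0,0,0.3,0,0,0,0,0.3,0,0,0,0,0.3,0,0,0,0,0.3,-0.01,0,0,0,0.3,-0.03,0,0,0,0.3,-0.06,0,0,0,0.3,-0.09,0,0,0,0.3,-0.09,0,0,0,0.3,-0.09,0,0,0]
}}

```text
time_s: 8.92
ee_pos: [0.5552, 0.1715, 0.2116]
ee_rot: [1.902, 1.566, 0.179]
wrist_force: [-0.4, -0.0, -1.7]
opening: 0.0452
```

```bash
python3 - <<'E'
from h import *
plan([(.479,-.369,.2,7.6),(.479,-.369,.0335,7.6)])
E
```

```text
(0.479, -0.369, 0.2, 7.6) shift [0.005 0.007 0.546] roll -16.3 rows>= 14
(0.479, -0.369, 0.0335, 7.6) shift [0.171 0.006 0.546] roll -16.3 rows>= 14
```

Emit:
{"fn": "arm_command", "kwargs": {
  "moves": [0.3,0,0,0.04,-1,0.3,0,0,0.08,-3,0.3,0,0,0.12,-6,0.3,0,0,0.16,-9,0.3,0,0,0.2,-12,0.3,0,0,0.24,-15,0.3,0,0.002,0.28,-16.3,0.3,0,0.003,0.32,-16.3,0.3,0,0.004,0.36,-16.3,0.3,0,0.005,0.4,-16.3,0.3,0,0.006,0.44,-16.3,0.3,0,0.007,0.48,-16.3]
}}

```text
time_s: 9.92
ee_pos: [0.4866, -0.3058, 0.2082]
ee_rot: [-2.446, 1.569, 2.398]
wrist_force: [1.5, -0.5, -0.5]
opening: 0.0454
```

Emit:
{"fn": "arm_command", "kwargs": {
  "moves": [0.3,0,0,0.03,0,0.3,0,0,0.05,0,0.3,0,0,0.06,0,0.3,0,0,0.065,0,0.3,0,0,0.065,0,0.3,0,0,0.065,0]
}}

```text
time_s: 10.42
ee_pos: [0.4962, -0.3674, 0.2086]
ee_rot: [-2.648, 1.569, 2.197]
wrist_force: [0.5, 0.4, -2.4]
opening: 0.045
```

```bash
python3 - <<'E'
from h import *
print(env.get_state()['opening'])
plan([(.480,-.377,.1,7.6),(.480,-.377,.036,7.6)])
E
```

```text
0.045006144906665005
(0.48, -0.377, 0.1, 7.6) shift [ 0.103 -0.017  0.008] roll -0.0 rows>= 3
(0.48, -0.377, 0.036, 7.6) shift [ 0.167 -0.017  0.008] roll -0.0 rows>= 5
```

Emit:
{"fn": "arm_command", "kwargs": {
  "moves": [0.3,0.03,-0.01,0.008,0,0.3,0.06,-0.017,0.008,0,0.3,0.09,-0.017,0.008,0,0.3,0.12,-0.017,0.008,0,0.3,0.14,-0.017,0.008,0,0.3,0.155,-0.017,0.008,0,0.3,0.163,-0.017,0.008,0,0.3,0.167,-0.017,0.008,0,0.3,0.169,-0.017,0.008,0,0.3,0.169,-0.017,0.008,0,0.3,0.169,-0.017,0.008,0]
}}

```text
time_s: 11.33
ee_pos: [0.4811, -0.3791, 0.0411]
ee_rot: [0.695, 1.569, -0.744]
wrist_force: [-0.2, -0.2, -2.1]
opening: 0.0453
```

Emit:
{"fn": "arm_command", "kwargs": {
  "moves": [0.4,0,0,0,0,0.7,0,0,0,0,0.7,0,0,0,0,0.7,0,0,0,0,0.7,-0.02,0,0,0,0.7,-0.05,0,0,0,0.7,-0.09,0,0,0,0.7,-0.13,0,0,0,0.7,-0.17,0,0,0,0.7,-0.2,0,0,0,0.7,-0.2,0,0,0]
}}

```text
time_s: 12.25
ee_pos: [0.4827, -0.381, 0.2474]
ee_rot: [0.653, 1.56, -0.786]
wrist_force: [0.7, -1.0, -0.1]
opening: 0.0601
```

```bash
cat > lid.py <<'E'
from h import *
im,d,m,C=shot('top');P=cloud(d,m,C);save('lid.png',im)
r=rectw(box(P,.37,.62,.06,.30,.07,.095),.0835,m,C,'lid')
b=box(P,.42,.57,.01,.05,.065,.095)
print('bar',P[b].mean(0).round(4),P[b].min(0).round(3),P[b].max(0).round(3))
E
python3 lid.py;python3 look.py; python3 - <<'E'
from h import *
plan([(.495,.031,.2,90),(.495,.031,.0795,90)])
E
```

```text
lid c [496.3 172.4] size [223.7 227.2] ang 89.5
bar [0.4954 0.0336 0.0827] [0.441 0.026 0.076] [0.55  0.049 0.087]
meter@mat c [ 393.4 -368.3] size [ 54.  122.8] ang 7.6
adapter@mat c [ 482.2 -364.6] size [45.6 79.5] ang 7.9
on lid none
(0.495, 0.031, 0.2, 90) shift [ 0.035  0.068 -0.405] roll -82.5 rows>= 12
(0.495, 0.031, 0.0795, 90) shift [ 0.155  0.067 -0.405] roll -82.5 rows>= 12
```

Emit:
{"fn": "arm_command", "kwargs": {
  "moves": [0.35,0.03,0.068,-0.405,-82,0.35,0.03,0.068,-0.405,-82,0.35,0.03,0.068,-0.405,-82,0.35,0.03,0.068,-0.405,-82,0.35,0.03,0.068,-0.405,-82,0.35,0.03,0.068,-0.405,-82,0.35,0.03,0.068,-0.405,-82,0.35,0.03,0.068,-0.405,-82,0.35,0.03,0.068,-0.405,-82,0.35,0.03,0.068,-0.405,-82,0.35,0.03,0.068,-0.405,-82,0.35,0.03,0.068,-0.405,-82]
}}

```text
time_s: 13.35
ee_pos: [0.4934, 0.034, 0.2085]
ee_rot: [2.987, 1.568, 2.99]
wrist_force: [1.1, 0.2, 0.3]
opening: 0.0299
```

Emit:
{"fn": "arm_command", "kwargs": {
  "moves": [0.35,0,0,0,0,0.35,0,0,0,0]
}}

```text
time_s: 13.52
ee_pos: [0.494, 0.0317, 0.209]
ee_rot: [3.079, 1.569, 3.069]
wrist_force: [0.5, 0.1, -0.1]
opening: 0.0299
```

```bash
python3 - <<'E'
from h import *
print(env.get_state()['qpos'].round(2))
plan([(.495,.031,.2,89.5),(.495,.031,.0795,89.5)])
im,d,m,C=shot('wrist');P=cloud(d,m,C);save('w1.png',im)
b=box(P,.46,.53,.0,.06,.06,.1);print(b.sum(),np.median(P[b],0).round(4),P[b].min(0).round(3),P[b].max(0).round(3))
E
```

```text
[-0.08  0.27 -0.31  0.99 -0.   -0.07]
(0.495, 0.031, 0.2, 89.5) shift [ 0.003 -0.001  0.001] roll -0.1 rows>= 1
(0.495, 0.031, 0.0795, 89.5) shift [ 0.124 -0.001  0.001] roll -0.1 rows>= 3
1029 [0.4936 0.0302 0.084 ] [0.46  0.024 0.079] [0.53  0.036 0.087]
```

View pics/w1.png

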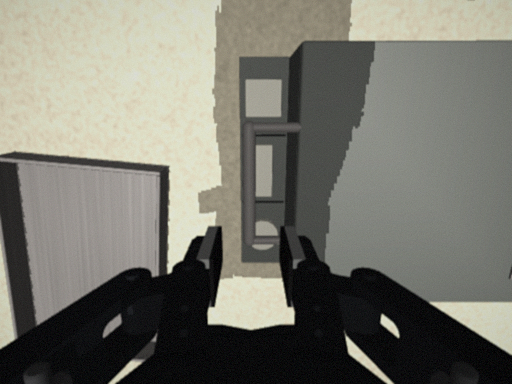

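Marks confirmed: square at (263,98), slab at (263,170), round at (264,235). The handle bar is at column 249 (world y≈0.030), between the fingers.

Emit:
{"fn": "arm_command", "kwargs": {
  "moves": [0.35,0.03,-0.0015,0.001,0,0.35,0.06,-0.0015,0.001,0,0.35,0.09,-0.0015,0.001,0,0.35,0.11,-0.0015,0.001,0,0.35,0.124,-0.0015,0.001,0,0.35,0.124,-0.0015,0.001,0,0.35,0.124,-0.0015,0.001,0,0,0.124,-0.0015,0.001,0,0,0.124,-0.0015,0.001,0,0,0.124,-0.0015,0.001,0,0,0.124,-0.0015,0.001,0,0,0.124,-0.0015,0.001,0],
  "squeeze": 45
}}

```text
time_s: 14.57
ee_pos: [0.4966, 0.0301, 0.0871]
ee_rot: [0.042, 1.569, 0.034]
wrist_force: [-1.7, 1.7, 6.7]
opening: 0.0093
```

```bash
python3 - <<'E'
from h import *
s=env.get_state();print(s['ee_pos'].round(4),s['opening'],s['wrist_force'].round(1)); p,A=axes();print(A.round(3).tolist())
# offset from start along arc, tool frame
hz,hy=.0755,p[1]+.252
th0=np.arctan2(.004,.252)
for deg in [6,12,18,24,30,36,42,48,54,60,66,72,78,84,90,96,102,106]:
    t=np.radians(deg)+th0; b=np.array([p[0],hy-.252*np.cos(t),hz+.252*np.sin(t)]);b0=np.array([p[0],p[1],hz+.004])
    print(deg,(A.T@(b-b0)).round(3))
E
```

```text
[0.4966 0.0301 0.0871] 0.009341492442526864 [-1.7  1.7  6.7]
[[0.002, 0.008, 1.0], [0.0, 1.0, -0.008], [-1.0, 0.0, 0.002]]
6 [-0.026  0.002  0.   ]
12 [-0.052  0.006  0.   ]
18 [-0.078  0.014  0.   ]
24 [-0.102  0.023  0.   ]
30 [-0.125  0.036 -0.   ]
36 [-0.147  0.051 -0.   ]
42 [-0.168  0.067 -0.   ]
48 [-0.186  0.086 -0.   ]
54 [-0.202  0.107 -0.   ]
60 [-0.216  0.129 -0.001]
66 [-0.228  0.153 -0.001]
72 [-0.237  0.178 -0.001]
78 [-0.243  0.204 -0.001]
84 [-0.247  0.23  -0.001]
90 [-0.248  0.256 -0.002]
96 [-0.246  0.282 -0.002]
102 [-0.242  0.308 -0.002]
106 [-0.237  0.325 -0.002]
```

Emit:
{"fn": "arm_command", "kwargs": {
  "moves": [0,-0.013,0.001,0,0,0,-0.026,0.002,0,0,0,-0.039,0.0035,0,0,0,-0.052,0.006,0,0,0,-0.065,0.0095,0,0,0,-0.078,0.014,0,0,0,-0.09,0.018,0,0,0,-0.102,0.023,0,0,0,-0.114,0.029,0,0,0,-0.125,0.036,0,0,0,-0.136,0.043,0,0,0,-0.147,0.051,0,0]
}}

```text
time_s: 15.57
ee_pos: [0.4969, 0.0787, 0.2346]
ee_rot: [-1.205, 1.564, -1.214]
wrist_force: [1.7, -13.3, 5.3]
opening: 0.0093
```

```bash
python3 - <<'E'
from h import *
s=env.get_state();print(s['ee_pos'].round(4),s['opening'],s['wrist_force'].round(1)); p,A=axes();print((p-[.4966,.0301,.0871]).round(3))
im,d,m,C=shot('side');P=cloud(d,m,C)
save('s2.png',im)
E
```

```text
[0.4969 0.0787 0.2346] 0.009332663993189171 [  1.7 -13.3   5.3]
[0.    0.049 0.147]
```

Emit:
{"fn": "arm_command", "kwargs": {
  "moves": [0,-0.011,0.008,0,0,0,-0.021,0.016,0,0,0,-0.03,0.0255,0,0,0,-0.039,0.035,0,0,0,-0.047,0.0455,0,0,0,-0.055,0.056,0,0,0,-0.062,0.067,0,0,0,-0.069,0.078,0,0,0,-0.075,0.09,0,0,0,-0.081,0.102,0,0,0,-0.0855,0.1145,0,0,0,-0.09,0.127,0,0]
}}

```text
time_s: 16.62
ee_pos: [0.4979, 0.2071, 0.3256]
ee_rot: [-0.573, 1.566, -0.582]
wrist_force: [-0.0, -5.7, 10.5]
opening: 0.0093
```

Emit:
{"fn": "arm_command", "kwargs": {
  "moves": [0,-0.003,0.013,0,0,0,-0.006,0.026,0,0,0,-0.008,0.039,0,0,0,-0.01,0.052,0,0,0,-0.0105,0.065,0,0,0,-0.011,0.078,0,0,0,-0.01,0.091,0,0,0,-0.009,0.104,0,0,0,-0.007,0.117,0,0,0,-0.005,0.13,0,0,0,-0.0025,0.1385,0,0,0,0,0.147,0,0]
}}

```text
time_s: 17.62
ee_pos: [0.4989, 0.356, 0.324]
ee_rot: [0.337, 1.568, 0.33]
wrist_force: [1.7, -0.1, 7.2]
opening: 0.0093
```

```bash
python3 - <<'E'
from h import *
s=env.get_state();print(s['ee_pos'].round(4),s['opening'],s['wrist_force'].round(1)); p,A=axes();print((p-[.4966,.0301,.0871]).round(3),A.round(3).tolist())
im,d,m,C=shot('side');P=cloud(d,m,C)
save('s2.png',im)
E
```

```text
[0.4989 0.356  0.324 ] 0.009316555803198304 [ 1.7 -0.1  7.2]
[0.002 0.326 0.237] [[0.003, 0.008, 1.0], [0.001, 1.0, -0.008], [-1.0, 0.001, 0.003]]
```

View pics/s2.png

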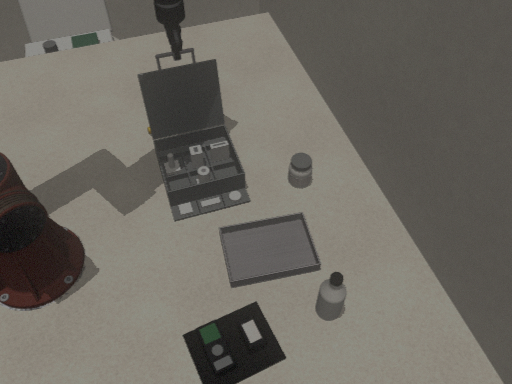

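The side view shows the lid leaning back past upright, parts visible in the cells at (170-220, 145-180), and the meter and adapter on the mat.

Emit:
{"fn": "arm_command", "kwargs": {
  "moves": [0.4,0,0,0,0,0.4,0,0,0,0,0.4,0,0,0,0,0.4,-0.03,0,0,0,0.4,-0.06,0,0,0,0.4,-0.09,0,0,0,0.4,-0.09,-0.04,0,0,0.4,-0.09,-0.08,0,0,0.4,-0.09,-0.12,0,0,0.4,-0.09,-0.16,0,0,0.4,-0.09,-0.2,0,0,0.4,-0.09,-0.24,0,0]
}}

```text
time_s: 18.67
ee_pos: [0.4957, 0.1131, 0.413]
ee_rot: [-2.899, 1.571, -2.907]
wrist_force: [1.2, 0.3, 1.2]
opening: 0.0344
```

Emit:
{"fn": "arm_command", "kwargs": {
  "moves": [0.4,0.0,0.01,0.04,0,0.4,0.0,0.01,0.08,0,0.4,0.0,0.01,0.1,0,0.4,0,0.01,0.1,0,0.4,0,0.01,0.1,0]
}}

```text
time_s: 19.08
ee_pos: [0.5968, 0.1238, 0.4118]
ee_rot: [-3.07, 1.569, -3.079]
wrist_force: [-0.3, -0.1, 1.1]
opening: 0.0343
```

```bash
python3 - <<'E'
from h import *
s=env.get_state();print(s['ee_pos'].round(4),s['qpos'].round(2))
a=[]
for n in ['wrist','top']:
    im,d,m,C=shot(n);P=cloud(d,m,C);np.savez(n+'3.npz',im=im,d=d,C=C)
    if n=='top': im=cv2.resize(im[175:295,140:268],None,fx=4,fy=4)
    a.append(im)
    b=box(P,.38,.61,.07,.28,.055,.085)
    k,l,st,ct=cv2.connectedComponentsWithStats(b.astype(np.uint8))
    for i in range(1,k):
        if st[i,4]>15: print(n,st[i],P[l==i].mean(0).round(3),'ext',np.ptp(P[l==i],axis=0).round(3))
save('w3.png',a[0]);save('t3.png',a[1])
E
```

```text
[0.5968 0.1238 0.4118] [0.08 0.45 0.49 1.61 0.   0.09]
wrist [ 211    0  155  159 2398] [0.522 0.187 0.07 ] ext [0.222 0.21  0.023]
wrist [306  16  14  16 171] [0.419 0.211 0.067] ext [0.017 0.017 0.015]
wrist [295  69  28  27 666] [0.496 0.208 0.069] ext [0.036 0.038 0.016]
wrist [238  71  24  26 483] [0.497 0.122 0.069] ext [0.035 0.034 0.016]
wrist [298 114  16  38 528] [0.568 0.207 0.068] ext [0.056 0.021 0.016]
top [201 194  37  86 313] [0.516 0.092 0.072] ext [0.228 0.103 0.024]
top [209 228  13  13 126] [0.499 0.123 0.068] ext [0.034 0.033 0.013]
```

View pics/w3.png

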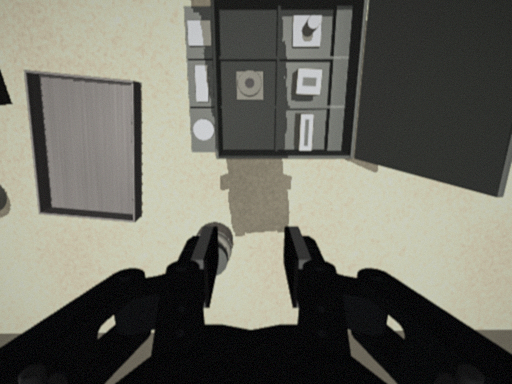

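View pics/t3.png

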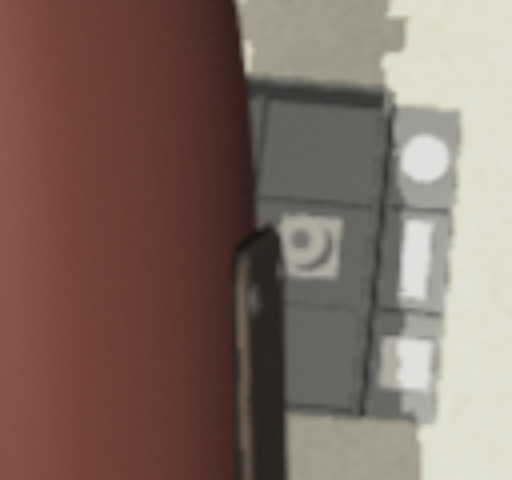

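All four parts stand in the wrong columns:
- stem (305,30), in the square column
- square (309,81) and round (249,85), both in the slab column
- slab (306,132), in the round column

The other two cells are empty. I'll take the round one first.

```bash
cat >> h.py <<'E'
def trayp(u,v=0):
    a=np.radians(-6);return .6013+u*np.cos(a)-v*np.sin(a),-.154+u*np.sin(a)+v*np.cos(a)
E
python3 - <<'E'
from h import *
plan([(.4975,.1225,.13,89.5),(.4975,.1225,.05,89.5)])
for u in (-.085,-.035,.015,.075): print(np.round(trayp(u),3))
E
```

```text
(0.4975, 0.1225, 0.13, 89.5) shift [ 0.277 -0.003 -0.098] roll 0.0 rows>= 8
(0.4975, 0.1225, 0.05, 89.5) shift [ 0.357 -0.003 -0.098] roll 0.0 rows>= 9
[ 0.517 -0.145]
[ 0.566 -0.15 ]
[ 0.616 -0.156]
[ 0.676 -0.162]
```

Emit:
{"fn": "arm_command", "kwargs": {
  "moves": [0.55,0.03,0,-0.03,0,0.55,0.06,0,-0.06,0,0.55,0.09,-0.002,-0.09,0,0.55,0.13,-0.003,-0.098,0,0.55,0.17,-0.003,-0.098,0,0.55,0.21,-0.003,-0.098,0,0.55,0.24,-0.003,-0.098,0,0.55,0.26,-0.003,-0.098,0,0.55,0.26,-0.003,-0.098,0,0.55,0.26,-0.003,-0.098,0]
}}

```text
time_s: 20.02
ee_pos: [0.4974, 0.1222, 0.1536]
ee_rot: [-3.052, 1.57, -3.06]
wrist_force: [0.4, 0.1, -0.2]
opening: 0.047
```

```bash
python3 - <<'E'
from h import *
im,d,m,C=shot('wrist');P=cloud(d,m,C)
b=box(P,.46,.54,.09,.15,.06,.08);print(b.sum(),(P[b].min(0)/2+P[b].max(0)/2).round(4),np.ptp(P[b],axis=0).round(3))
im,d,m,C=shot('top');P=cloud(d,m,C)
b=box(P,.46,.54,.09,.15,.062,.075);print(b.sum(),(P[b].min(0)/2+P[b].max(0)/2).round(4),np.ptp(P[b],axis=0).round(3))
print(env.get_state()['opening'])
plan([(.4975,.1225,.05,89.5)])
E
```

```text
1896 [0.4961 0.1223 0.0658] [0.035 0.035 0.011]
13 [0.4888 0.1158 0.0674] [0.012 0.015 0.008]
0.04717534739568942
(0.4975, 0.1225, 0.05, 89.5) shift [ 0.099  0.    -0.002] roll 0.1 rows>= 3
```

Emit:
{"fn": "arm_command", "kwargs": {
  "moves": [0.55,0.03,0,-0.002,0,0.55,0.06,0,-0.002,0,0.55,0.085,0,-0.002,0,0.55,0.099,0,-0.002,0,0.55,0.099,0,-0.002,0,0.55,0.099,0,-0.002,0,0.2,0.099,0,-0.002,0,0.2,0.099,0,-0.002,0,0.2,0.099,0,-0.002,0,0.2,0.099,0,-0.002,0,0.2,0.099,0,-0.002,0,0.2,0.09,0,-0.002,0]
}}

```text
time_s: 21.12
ee_pos: [0.4966, 0.1221, 0.0635]
ee_rot: [0.119, 1.571, 0.111]
wrist_force: [-0.6, 0.4, -1.1]
opening: 0.0351
```

Emit:
{"fn": "arm_command", "kwargs": {
  "moves": [0.2,-0.02,0,0,0,0.2,-0.05,0,0,0,0.2,-0.08,0,0,0,0.2,-0.1,0,0,0,0.2,-0.1,0,0,0,0.2,-0.1,0,0,0]
}}

```text
time_s: 21.62
ee_pos: [0.4976, 0.1222, 0.165]
ee_rot: [0.11, 1.567, 0.102]
wrist_force: [-0.6, 0.5, -1.4]
opening: 0.0351
```

```bash
python3 - <<'E'
from h import *
plan([(*trayp(-.085),.15,84),(*trayp(-.085),.052,84)])
E
```

```text
(np.float64(0.5167656388936968), np.float64(-0.14511508062224945), 0.15, 84) shift [ 0.009 -0.267  0.021] roll 5.5 rows>= 7
(np.float64(0.5167656388936968), np.float64(-0.14511508062224945), 0.052, 84) shift [ 0.107 -0.267  0.021] roll 5.5 rows>= 7
```

Emit:
{"fn": "arm_command", "kwargs": {
  "moves": [0.2,0,-0.04,0.003,0,0.2,0,-0.08,0.006,1,0.2,0,-0.12,0.01,2,0.2,0,-0.16,0.013,3,0.2,0,-0.2,0.016,4,0.2,0,-0.24,0.02,5,0.2,0,-0.267,0.021,5.5,0.2,0,-0.267,0.021,5.5,0.2,0.04,-0.267,0.021,5.5,0.2,0.07,-0.267,0.021,5.5,0.2,0.09,-0.267,0.021,5.5,0.2,0.1,-0.267,0.021,5.5]
}}

```text
time_s: 22.62
ee_pos: [0.5128, -0.1438, 0.0596]
ee_rot: [2.81, 1.565, 2.707]
wrist_force: [-1.0, 1.2, -1.9]
opening: 0.0348
```

Emit:
{"fn": "arm_command", "kwargs": {
  "moves": [0.2,0.005,0,0,0,0.2,0.007,0,0,0,0.2,0.007,0,0,0,0.3,0.007,0,0,0,0.5,0.007,0,0,0,0.6,0.007,0,0,0,0.6,0.007,0,0,0,0.6,-0.01,0,0,0,0.6,-0.04,0,0,0,0.6,-0.08,0,0,0,0.6,-0.12,0,0,0,0.6,-0.15,0,0,0]
}}

```text
time_s: 23.62
ee_pos: [0.5158, -0.1453, 0.2166]
ee_rot: [-0.293, 1.568, -0.397]
wrist_force: [1.8, -0.7, 1.0]
opening: 0.0511
```

```bash
cat > tr.py <<'E'
from h import *
im,d,m,C=shot('top');P=cloud(d,m,C)
b=box(P,.48,.73,-.24,-.07,.045,.09)
k,l,st,ct=cv2.connectedComponentsWithStats(b.astype(np.uint8))
for i in range(1,k):
    if st[i,4]>20: print('tray part',P[l==i].mean(0).round(3),st[i,4])
E
cat tr.py > x.py; python3 x.py; python3 - <<'E'
from h import *
plan([(.496,.208,.2,89.5),(.496,.208,.13,89.5)])
E
```

```text
tray part [ 0.514 -0.136  0.065] 77
(0.496, 0.208, 0.2, 89.5) shift [ 0.014  0.35  -0.059] roll -5.5 rows>= 9
(0.496, 0.208, 0.13, 89.5) shift [ 0.084  0.35  -0.06 ] roll -5.5 rows>= 9
```

Emit:
{"fn": "arm_command", "kwargs": {
  "moves": [0.55,0,0.04,-0.007,0,0.55,0,0.08,-0.014,-1,0.55,0,0.12,-0.02,-2,0.55,0,0.16,-0.027,-3,0.55,0,0.2,-0.034,-4,0.55,0,0.24,-0.04,-5,0.55,0.01,0.28,-0.047,-5.5,0.55,0.02,0.32,-0.055,-5.5,0.55,0.04,0.35,-0.059,-5.5,0.55,0.06,0.35,-0.059,-5.5,0.55,0.06,0.35,-0.059,-5.5,0.55,0.06,0.35,-0.059,-5.5]
}}

```text
time_s: 24.67
ee_pos: [0.4921, 0.209, 0.1527]
ee_rot: [-2.742, 1.569, -2.749]
wrist_force: [0.9, -0.7, 0.0]
opening: 0.0466
```

```bash
cat > near.py <<'E'
from h import *
import sys
x,y=map(float,sys.argv[1:3])
im,d,m,C=shot('wrist');P=cloud(d,m,C)
b=box(P,x-.04,x+.04,y-.035,y+.035,.064,.078);c=(P[b].min(0)/2+P[b].max(0)/2);print(b.sum(),c.round(4),np.ptp(P[b],axis=0).round(3))
rectw(b,.069,m,C,'rect')
plan([(x,y,.05,None),(c[0],c[1],.05,89.5)])
E
python3 near.py .496 .208
```

```text
2363 [0.4949 0.2098 0.0673] [0.037 0.037 0.007]
rect c [494.2 209.6] size [35.6 36.6] ang 86.9
(0.496, 0.208, 0.05, None) shift [ 0.098 -0.001  0.003] roll 0 rows>= 3
(np.float64(0.4949218759471343), np.float64(0.20976812177645765), 0.05, 89.5) shift [0.098 0.001 0.002] roll 0.0 rows>= 3
```

Emit:
{"fn": "arm_command", "kwargs": {
  "moves": [0.55,0.03,0.001,0.002,2.5,0.55,0.06,0.001,0.002,2.5,0.55,0.085,0.001,0.002,2.5,0.55,0.099,0.001,0.002,2.5,0.55,0.099,0.001,0.002,2.5,0.55,0.099,0.001,0.002,2.5,0.2,0.099,0.001,0.002,2.5,0.2,0.099,0.001,0.002,2.5,0.2,0.099,0.001,0.002,2.5,0.2,0.099,0.001,0.002,2.5,0.2,0.099,0.001,0.002,2.5,0.2,0.09,0.001,0.002,2.5]
}}

```text
time_s: 25.72
ee_pos: [0.495, 0.2099, 0.0634]
ee_rot: [-1.147, 1.571, -1.199]
wrist_force: [0.8, -0.2, -1.7]
opening: 0.0357
```

Emit:
{"fn": "arm_command", "kwargs": {
  "moves": [0.2,-0.02,0,0,0,0.2,-0.05,0,0,0,0.2,-0.08,0,0,0,0.2,-0.1,0,0,0,0.2,-0.1,0,0,0,0.2,-0.1,0,0,0]
}}

```text
time_s: 26.22
ee_pos: [0.4958, 0.2104, 0.1648]
ee_rot: [0.357, 1.567, 0.306]
wrist_force: [-0.3, -0.4, -1.3]
opening: 0.0354
```

```bash
python3 - <<'E'
from h import *
plan([(*trayp(-.035),.15,84),(*trayp(-.035),.052,84)])
E
```

```text
(np.float64(0.5664917336621104), np.float64(-0.15034150378563213), 0.15, 84) shift [ 0.009 -0.357  0.089] roll 3.1 rows>= 9
(np.float64(0.5664917336621104), np.float64(-0.15034150378563213), 0.052, 84) shift [ 0.107 -0.357  0.089] roll 3.1 rows>= 10
```

Emit:
{"fn": "arm_command", "kwargs": {
  "moves": [0.2,0,-0.036,0.009,0,0.2,0,-0.075,0.019,0,0.2,0,-0.115,0.029,1,0.2,0,-0.155,0.039,1,0.2,0,-0.195,0.049,2,0.2,0,-0.235,0.059,2,0.2,0,-0.275,0.069,3,0.2,0,-0.315,0.079,3,0.2,0,-0.35,0.087,3,0.2,0,-0.357,0.089,3,0.2,0,-0.357,0.089,3,0.2,0,-0.357,0.089,3]
}}

```text
time_s: 27.22
ee_pos: [0.5645, -0.1506, 0.1619]
ee_rot: [2.679, 1.568, 2.574]
wrist_force: [-0.4, 1.1, -1.6]
opening: 0.0359
```

Emit:
{"fn": "arm_command", "kwargs": {
  "moves": [0.2,0.04,0,0,0,0.2,0.07,0,0,0,0.2,0.09,0,0,0,0.2,0.103,0,0,0,0.2,0.107,0,0,0,0.2,0.107,0,0,0,0.2,0.107,0,0,0,0.4,0.107,0,0,0,0.6,0.107,0,0,0,0.6,0.107,0,0,0,0.6,0.08,0,0,0,0.6,0.045,0,0,0]
}}

```text
time_s: 28.22
ee_pos: [0.5634, -0.15, 0.1163]
ee_rot: [2.854, 1.565, 2.75]
wrist_force: [0.5, 0.2, -0.2]
opening: 0.0513
```

Emit:
{"fn": "arm_command", "kwargs": {
  "moves": [0.55,-0.04,0,0,0,0.55,-0.08,0,0,0,0.55,-0.08,0,0,0,0.55,-0.08,0,0,0]
}}

```text
time_s: 28.55
ee_pos: [0.5671, -0.1515, 0.2009]
ee_rot: [-0.277, 1.565, -0.381]
wrist_force: [-1.4, 0.2, -0.5]
opening: 0.0472
```

```bash
python3 x.py; python3 - <<'E'
from h import *
plan([(.568,.207,.2,89.5),(.568,.207,.14,89.5)])
E
```

```text
(0.568, 0.207, 0.2, 89.5) shift [-0.007  0.356 -0.035] roll -5.5 rows>= 9
(0.568, 0.207, 0.14, 89.5) shift [ 0.053  0.356 -0.035] roll -5.5 rows>= 9
```

Emit:
{"fn": "arm_command", "kwargs": {
  "moves": [0.45,0,0.04,-0.004,0,0.45,0,0.08,-0.008,-1,0.45,0,0.12,-0.012,-2,0.45,0,0.16,-0.016,-3,0.45,0,0.2,-0.02,-4,0.45,0,0.24,-0.024,-5,0.45,0.01,0.28,-0.028,-5.5,0.45,0.02,0.32,-0.032,-5.5,0.45,0.03,0.356,-0.035,-5.5,0.45,0.043,0.356,-0.035,-5.5,0.45,0.043,0.356,-0.035,-5.5,0.45,0.043,0.356,-0.035,-5.5]
}}

```text
time_s: 29.6
ee_pos: [0.5661, 0.2065, 0.1532]
ee_rot: [-2.827, 1.567, -2.834]
wrist_force: [0.4, 0.1, 0.0]
opening: 0.0382
```

```bash
python3 near.py .568 .207; python3 - <<'E'
from h import *
im,d,m,C=shot('side');P=cloud(d,m,C)
b=box(P,.48,.73,-.24,-.07,.05,.09)
k,l,st,ct=cv2.connectedComponentsWithStats(b.astype(np.uint8))
for i in range(1,k):
    if st[i,4]>20: print('tray part',P[l==i].mean(0).round(3),st[i,4])
E
```

```text
2957 [0.5741 0.2059 0.0701] [0.067 0.056 0.012]
rect c [567.6 208.4] size [19.7 56. ] ang 89.0
(0.568, 0.207, 0.05, None) shift [0.098 0.001 0.001] roll 0 rows>= 3
(np.float64(0.5740919221372834), np.float64(0.2058633951031344), 0.05, 89.5) shift [0.098 0.    0.007] roll 0.0 rows>= 3
tray part [ 0.563 -0.154  0.066] 208
tray part [ 0.514 -0.149  0.065] 168
```

Emit:
{"fn": "arm_command", "kwargs": {
  "moves": [0.45,0.03,0.002,0.002,0,0.45,0.06,0.002,0.002,0,0.45,0.085,0.002,0.002,0,0.45,0.099,0.002,0.002,0,0.45,0.099,0.002,0.002,0,0.45,0.099,0.002,0.002,0,0.1,0.099,0.002,0.002,0,0.1,0.099,0.002,0.002,0,0.1,0.099,0.002,0.002,0,0.1,0.099,0.002,0.002,0,0.1,0.099,0.002,0.002,0,0.1,0.09,0.002,0.002,0]
}}

```text
time_s: 30.7
ee_pos: [0.5692, 0.2085, 0.065]
ee_rot: [-2.781, 1.57, -2.789]
wrist_force: [0.0, -0.1, -1.7]
opening: 0.0194
```

Emit:
{"fn": "arm_command", "kwargs": {
  "moves": [0.1,-0.02,0,0,0,0.1,-0.05,0,0,0,0.1,-0.08,0,0,0,0.1,-0.1,0,0,0,0.1,-0.1,0,0,0,0.1,-0.1,0,0,0]
}}

```text
time_s: 31.2
ee_pos: [0.5703, 0.209, 0.1668]
ee_rot: [0.271, 1.568, 0.263]
wrist_force: [0.1, -0.3, -2.3]
opening: 0.0192
```

```bash
python3 - <<'E'
from h import *
plan([(*trayp(.075),.15,84),(*trayp(.075),.052,84)])
E
```

```text
(np.float64(0.6758891421526204), np.float64(-0.161839634745074), 0.15, 84) shift [ 0.011 -0.37   0.108] roll 5.6 rows>= 10
(np.float64(0.6758891421526204), np.float64(-0.161839634745074), 0.052, 84) shift [ 0.109 -0.37   0.108] roll 5.6 rows>= 10
```

Emit:
{"fn": "arm_command", "kwargs": {
  "moves": [0.1,0,-0.036,0.009,0,0.1,0,-0.075,0.019,1,0.1,0,-0.115,0.029,2,0.1,0,-0.155,0.041,2.5,0.1,0,-0.195,0.054,3,0.1,0,-0.235,0.067,4,0.1,0,-0.275,0.079,5,0.1,0,-0.31,0.09,5.6,0.1,0,-0.345,0.1,5.6,0.1,0,-0.37,0.108,5.6,0.1,0,-0.37,0.108,5.6,0.1,0,-0.37,0.108,5.6]
}}

```text
time_s: 32.2
ee_pos: [0.6738, -0.1634, 0.163]
ee_rot: [2.848, 1.568, 2.74]
wrist_force: [-0.6, 1.0, -2.0]
opening: 0.0195
```

Emit:
{"fn": "arm_command", "kwargs": {
  "moves": [0.1,0.04,0,0,0,0.1,0.07,0,0,0,0.1,0.09,0,0,0,0.1,0.103,0,0,0,0.1,0.109,0,0,0,0.1,0.109,0,0,0,0.1,0.109,0,0,0,0.3,0.109,0,0,0,0.4,0.109,0,0,0,0.4,0.109,0,0,0,0.4,0.08,0,0,0,0.4,0.045,0,0,0]
}}

```text
time_s: 33.2
ee_pos: [0.6724, -0.161, 0.1175]
ee_rot: [2.892, 1.564, 2.787]
wrist_force: [1.5, -0.0, 0.5]
opening: 0.034
```

Emit:
{"fn": "arm_command", "kwargs": {
  "moves": [0.45,-0.04,0,0,0,0.45,-0.08,0,0,0,0.45,-0.08,0,0,0,0.45,-0.08,0,0,0]
}}

```text
time_s: 33.53
ee_pos: [0.6762, -0.1624, 0.203]
ee_rot: [-0.217, 1.565, -0.323]
wrist_force: [1.1, 0.5, -0.5]
opening: 0.0384
```

```bash
python3 x.py; python3 - <<'E'
from h import *
plan([(.419,.210,.2,89.5),(.419,.210,.14,89.5)])
E
```

```text
(0.419, 0.21, 0.2, 89.5) shift [-0.006  0.343 -0.294] roll -5.5 rows>= 11
(0.419, 0.21, 0.14, 89.5) shift [ 0.054  0.343 -0.294] roll -5.5 rows>= 11
```

Emit:
{"fn": "arm_command", "kwargs": {
  "moves": [0.45,0,0.03,-0.026,0,0.45,0,0.06,-0.052,0,0.45,0,0.09,-0.078,-1,0.45,0,0.12,-0.104,-2,0.45,0,0.15,-0.13,-3,0.45,0,0.18,-0.156,-4,0.45,0,0.21,-0.182,-5,0.45,0,0.24,-0.208,-5.5,0.45,0,0.27,-0.234,-5.5,0.45,0,0.3,-0.258,-5.5,0.45,0.0,0.33,-0.283,-5.5,0.45,0.01,0.343,-0.294,-5.5]
}}

```text
time_s: 34.58
ee_pos: [0.4155, 0.2127, 0.1898]
ee_rot: [2.564, 1.569, 2.557]
wrist_force: [0.8, -0.4, -0.7]
opening: 0.0387
```

Emit:
{"fn": "arm_command", "kwargs": {
  "moves": [0.45,0.02,0,0,0,0.45,0.032,0,0,0,0.45,0.032,0,0,0,0.45,0.032,0,0,0]
}}

```text
time_s: 34.92
ee_pos: [0.4171, 0.2097, 0.1568]
ee_rot: [-2.835, 1.567, -2.845]
wrist_force: [0.7, -0.4, 1.5]
opening: 0.0384
```

```bash
python3 near.py .419 .210; python3 - <<'E'
from h import *
im,d,m,C=shot('side');P=cloud(d,m,C)
b=box(P,.48,.73,-.24,-.07,.05,.09)
k,l,st,ct=cv2.connectedComponentsWithStats(b.astype(np.uint8))
for i in range(1,k):
    if st[i,4]>20: print('tray part',P[l==i].mean(0).round(3),st[i,4])
E
```

```text
1449 [0.4024 0.2099 0.0705] [0.046 0.07  0.013]
rect c [382.5 210. ] size [71.3  6.3] ang 89.4
(0.419, 0.21, 0.05, None) shift [0.102 0.    0.001] roll 0 rows>= 3
(np.float64(0.40239193277302554), np.float64(0.20994389067728125), 0.05, 89.5) shift [ 0.102  0.    -0.015] roll -0.1 rows>= 3
tray part [ 0.669 -0.163  0.064] 203
tray part [ 0.563 -0.153  0.065] 212
tray part [ 0.513 -0.149  0.066] 167
```

Emit:
{"fn": "arm_command", "kwargs": {
  "moves": [0.45,0.03,0,0.001,0,0.45,0.06,0,0.001,0,0.45,0.085,0,0.001,0,0.45,0.1,0,0.001,0,0.45,0.103,0,0.001,0,0.45,0.103,0,0.001,0,0.1,0.103,0,0.001,0,0.1,0.103,0,0.001,0,0.1,0.103,0,0.001,0,0.1,0.103,0,0.001,0,0.1,0.103,0,0.001,0,0.1,0.094,0,0.001,0]
}}

```text
time_s: 36.02
ee_pos: [0.4192, 0.2098, 0.0641]
ee_rot: [-2.775, 1.57, -2.785]
wrist_force: [0.2, -1.2, -1.7]
opening: 0.0167
```

Emit:
{"fn": "arm_command", "kwargs": {
  "moves": [0.1,-0.02,0,0,0,0.1,-0.05,0,0,0,0.1,-0.08,0,0,0,0.1,-0.11,0,0,0,0.1,-0.11,0,0,0,0.1,-0.11,0,0,0]
}}

```text
time_s: 36.52
ee_pos: [0.4206, 0.2104, 0.1761]
ee_rot: [0.327, 1.567, 0.318]
wrist_force: [0.5, -0.1, -2.6]
opening: 0.017
```

```bash
python3 - <<'E'
from h import *
plan([(*trayp(.016),.15,84),(*trayp(.016),.052,84)])
E
```

```text
(np.float64(0.6172123503258923), np.float64(-0.15567245541228245), 0.15, 84) shift [ 0.02  -0.364  0.2  ] roll 5.5 rows>= 10
(np.float64(0.6172123503258923), np.float64(-0.15567245541228245), 0.052, 84) shift [ 0.118 -0.364  0.2  ] roll 5.5 rows>= 11
```

Emit:
{"fn": "arm_command", "kwargs": {
  "moves": [0.1,0,-0.034,0.019,0,0.1,0,-0.068,0.038,1,0.1,0,-0.102,0.056,2,0.1,0,-0.136,0.075,2.5,0.1,0,-0.17,0.094,3,0.1,0,-0.204,0.112,4,0.1,0,-0.238,0.131,5,0.1,0,-0.272,0.15,5.5,0.1,0,-0.306,0.168,5.5,0.1,0,-0.338,0.186,5.5,0.1,0,-0.364,0.2,5.5,0.1,0,-0.364,0.2,5.5]
}}

```text
time_s: 37.52
ee_pos: [0.6172, -0.161, 0.1722]
ee_rot: [-1.626, 1.569, -1.736]
wrist_force: [-1.2, 1.4, -2.7]
opening: 0.017
```

Emit:
{"fn": "arm_command", "kwargs": {
  "moves": [0.1,0,0,0,0,0.1,0,0,0,0]
}}

```text
time_s: 37.68
ee_pos: [0.6148, -0.1554, 0.1727]
ee_rot: [2.775, 1.568, 2.669]
wrist_force: [-1.2, 0.1, -1.6]
opening: 0.0171
```

Emit:
{"fn": "arm_command", "kwargs": {
  "moves": [0.1,0.04,0,0,0,0.1,0.08,0,0,0,0.1,0.1,0,0,0,0.1,0.112,0,0,0,0.1,0.117,0,0,0,0.1,0.117,0,0,0,0.1,0.117,0,0,0,0.3,0.117,0,0,0,0.4,0.117,0,0,0,0.4,0.117,0,0,0,0.4,0.08,0,0,0,0.4,0.045,0,0,0]
}}

```text
time_s: 38.68
ee_pos: [0.6146, -0.1555, 0.1287]
ee_rot: [2.886, 1.567, 2.781]
wrist_force: [2.1, -0.9, 0.4]
opening: 0.0339
```

Emit:
{"fn": "arm_command", "kwargs": {
  "moves": [0.4,-0.04,0,0,0,0.4,-0.08,0,0,0,0.4,-0.12,0,0,0,0.4,-0.16,0,0,0,0.4,-0.2,0,0,0,0.4,-0.24,0,0,0,0.4,-0.24,0,0,0]
}}

```text
time_s: 39.27
ee_pos: [0.6178, -0.1567, 0.3783]
ee_rot: [-0.256, 1.558, -0.362]
wrist_force: [1.1, -0.6, 0.8]
opening: 0.034
```

```bash
python3 look.py; python3 - <<'E'
from h import *
im,d,m,C=shot('side');P=cloud(d,m,C);save('s5.png',cv2.resize(im[60:384,80:400],None,fx=1.8,fy=1.8))
b=box(P,.44,.56,.2,.48,.29,.36)
print('bar/lid pts',b.sum(),P[b][P[b][:,2]>.305].mean(0).round(4))
hb=box(P,.40,.60,.25,.5,.1,.36); q=P[hb]; print('lid fit dy/dz',np.polyfit(q[:,2],q[:,1],1).round(3))
plan([(.4989,.356,.41,89.5),(.4989,.356,.318,89.5)]); print(env.get_state()['ee_pos'])
E
```

```text
meter@mat none
adapter@mat none
on lid c [582.5 283. ] size [0. 0.] ang 0.0
bar/lid pts 202 [0.4938 0.3538 0.3178]
lid fit dy/dz [0.295 0.26 ]
(0.4989, 0.356, 0.41, 89.5) shift [-0.046  0.497 -0.171] roll -5.6 rows>= 13
(0.4989, 0.356, 0.318, 89.5) shift [ 0.046  0.497 -0.171] roll -5.6 rows>= 13
[ 0.61674352 -0.15630147  0.37133028]
```

View pics/s5.png

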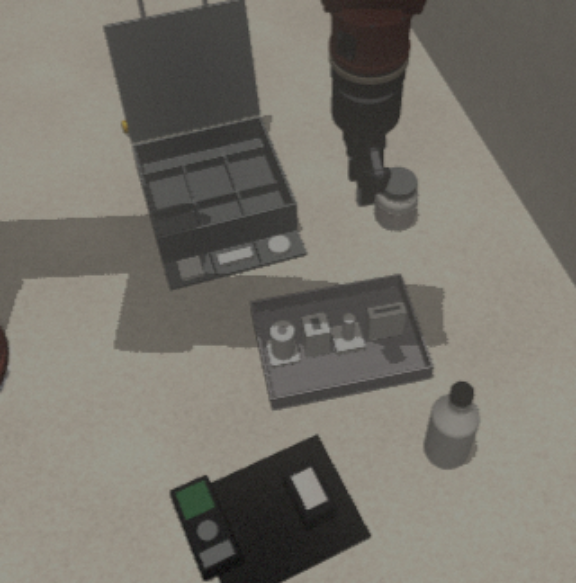

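The four rejects stand in the tray and the case is empty. The meter at (205,525) has been knocked to the mat's near edge and overhangs it, so I'll put it back before shutting the lid.

```bash
python3 - <<'E'
from h import *
im,d,m,C=shot('side');P=cloud(d,m,C)
b=box(P,.25,.55,-.52,-.25,.022,.05)
k,l,st,ct=cv2.connectedComponentsWithStats(b.astype(np.uint8))
for i in range(1,k):
    if st[i,4]>50:
        q=P[l==i]; t=q[:,2]>np.percentile(q[:,2],90)-.006; r=cv2.minAreaRect((q[t][:,:2]*1000).astype(np.float32)); print(st[i],np.percentile(q[:,2],95).round(4),np.round(r[0],1),np.round(r[1],1),round(r[2],1))
plan([(.40,-.37,.2,7)])
E
```

```text
[236 315  31  38 676] 0.0461 [ 480.  -371.2] [46.3 75. ] 8.4
[ 174  324   40   57 1246] 0.0406 [ 339.9 -368.5] [ 53.3 119.5] 7.4
(0.4, -0.37, 0.2, 7) shift [ 0.163 -0.236 -0.192] roll 76.9 rows>= 11
```

```bash
python3 - <<'E'
from h import *
plan([(.340,-.3695,.15,7.4)])
E
```

```text
(0.34, -0.3695, 0.15, 7.4) shift [ 0.213 -0.241 -0.252] roll 76.5 rows>= 11
```

Emit:
{"fn": "arm_command", "kwargs": {
  "moves": [0.9,0.1,-0.241,-0.252,76.5,0.9,0.1,-0.241,-0.252,76.5,0.9,0.1,-0.241,-0.252,76.5,0.9,0.1,-0.241,-0.252,76.5,0.9,0.1,-0.241,-0.252,76.5,0.9,0.1,-0.241,-0.252,76.5,0.9,0.1,-0.241,-0.252,76.5,0.9,0.1,-0.241,-0.252,76.5,0.9,0.15,-0.241,-0.252,76.5,0.9,0.19,-0.241,-0.252,76.5,0.9,0.213,-0.241,-0.252,76.5,0.9,0.213,-0.241,-0.252,76.5]
}}

```text
time_s: 40.42
ee_pos: [0.3357, -0.3647, 0.1487]
ee_rot: [-2.662, 1.558, 2.175]
wrist_force: [-0.9, 2.9, -0.1]
opening: 0.0768
```

Emit:
{"fn": "arm_command", "kwargs": {
  "moves": [0.9,0,0,0,0,0.9,0,0,0,0,0.9,0,0,0,0]
}}

```text
time_s: 40.67
ee_pos: [0.3411, -0.3699, 0.1582]
ee_rot: [0.491, 1.568, -0.946]
wrist_force: [0.4, -0.6, 0.3]
opening: 0.0768
```

```bash
python3 - <<'E'
from h import *
print(axes()[0],env.get_state()['opening'])
im,d,m,C=shot('wrist');P=cloud(d,m,C)
b=box(P,.27,.43,-.47,-.27,.03,.045);r=rectw(b,.036,m,C,'meter')
im,d,m,C=shot('top');P=cloud(d,m,C)
b=box(P,.27,.42,-.47,-.27,.03,.045);r=rectw(b,.036,m,C,'meter top')
plan([(.340,-.3695,.029,7.4)])
E
```

```text
[ 0.34113339 -0.36989442  0.15818542] 0.07683277250551031
meter c [ 339.2 -367.6] size [ 53.3 118.6] ang 7.3
meter top c [ 342.6 -363.4] size [ 54.  120.1] ang 7.3
(0.34, -0.3695, 0.029, 7.4) shift [ 0.123 -0.001 -0.001] roll 0.2 rows>= 3
```

Emit:
{"fn": "arm_command", "kwargs": {
  "moves": [0.9,0.035,-0.001,-0.001,0,0.9,0.07,-0.001,-0.001,0,0.9,0.1,-0.001,-0.001,0,0.9,0.123,-0.001,-0.001,0,0.9,0.123,-0.001,-0.001,0,0.9,0.123,-0.001,-0.001,0,0.3,0.123,-0.001,-0.001,0,0.3,0.123,-0.001,-0.001,0,0.3,0.123,-0.001,-0.001,0,0.3,0.123,-0.001,-0.001,0,0.3,0.123,-0.001,-0.001,0,0.3,0.11,-0.001,-0.001,0]
}}

```text
time_s: 41.77
ee_pos: [0.3387, -0.368, 0.0463]
ee_rot: [-2.622, 1.57, 2.221]
wrist_force: [-0.5, -0.1, -1.9]
opening: 0.0539
```

Emit:
{"fn": "arm_command", "kwargs": {
  "moves": [0.3,-0.02,0,0,0,0.3,-0.04,0,0,0,0.3,-0.04,0,0,0,0.3,-0.04,0,0,0,0.3,-0.04,0,0,0]
}}

```text
time_s: 42.18
ee_pos: [0.3388, -0.3681, 0.0861]
ee_rot: [0.432, 1.57, -1.009]
wrist_force: [0.7, -0.1, -3.6]
opening: 0.0534
```

```bash
python3 - <<'E'
from h import *
print(axes()[0],env.get_state()['opening'])
plan([(.390,-.381,.08,7.4),(.390,-.381,.029,7.4)])
E
```

```text
[ 0.33877703 -0.36813774  0.08606436] 0.05336430354621803
(0.39, -0.381, 0.08, 7.4) shift [0.    0.049 0.019] roll 0.0 rows>= 2
(0.39, -0.381, 0.029, 7.4) shift [0.051 0.049 0.019] roll 0.0 rows>= 2
```

Emit:
{"fn": "arm_command", "kwargs": {
  "moves": [0.3,0,0.025,0.01,0,0.3,0,0.049,0.019,0,0.3,0,0.049,0.019,0,0.3,0,0.049,0.019,0,0.3,0.02,0.049,0.019,0,0.3,0.035,0.049,0.019,0,0.3,0.045,0.049,0.019,0,0.3,0.05,0.049,0.019,0,0.3,0.051,0.049,0.019,0,0.3,0.051,0.049,0.019,0,0.3,0.051,0.049,0.019,0]
}}

```text
time_s: 43.1
ee_pos: [0.3895, -0.3806, 0.0351]
ee_rot: [-2.419, 1.571, 2.423]
wrist_force: [-0.0, -0.5, -3.8]
opening: 0.0532
```

Emit:
{"fn": "arm_command", "kwargs": {
  "moves": [0.5,0,0,0,0,0.75,0,0,0,0,0.75,0,0,0,0,0.75,0,0,0,0,0.75,-0.03,0,0,0,0.75,-0.07,0,0,0,0.75,-0.11,0,0,0,0.75,-0.15,0,0,0,0.75,-0.19,0,0,0,0.75,-0.23,0,0,0,0.75,-0.27,0,0,0,0.75,-0.31,0,0,0]
}}

```text
time_s: 44.1
ee_pos: [0.3896, -0.3803, 0.3475]
ee_rot: [0.536, 1.57, -0.905]
wrist_force: [1.7, -1.7, 0.6]
opening: 0.0641
```

```bash
cat > mat.py <<'E'
from h import *
for n in ('side','top'):
    im,d,m,C=shot(n);P=cloud(d,m,C)
    b=box(P,.25,.56,-.52,-.25,.028,.055)
    k,l,st,ct=cv2.connectedComponentsWithStats(b.astype(np.uint8))
    for i in range(1,k):
        if st[i,4]>50:
            q=P[l==i]; t=q[:,2]>np.percentile(q[:,2],90)-.006; r=cv2.minAreaRect((q[t][:,:2]*1000).astype(np.float32))
            a=np.radians(7.6);e=np.array(r[0])/1000-[.4345,-.3751]
            print(n,np.percentile(q[:,2],95).round(4),np.round(r[0],1),np.round(r[1],1),round(r[2],1),'in mat',np.round([e@[np.cos(a),np.sin(a)],e@[-np.sin(a),np.cos(a)]],3))
E
python3 mat.py;python3 - <<'E'
from h import *
plan([(.4989,.20,.41,89.5),(.4989,.356,.318,89.5)])
E
```

```text
side 0.0462 [ 480.  -371.4] [45.8 73.9] 8.5 in mat [ 0.046 -0.002]
side 0.0403 [ 390.  -379.3] [ 53.6 120. ] 7.4 in mat [-0.045  0.002]
top 0.0455 [ 482.9 -368. ] [44.5 74.3] 4.7 in mat [0.049 0.001]
top 0.0399 [ 392.5 -376.3] [ 53.9 119.1] 7.1 in mat [-0.042  0.004]
(0.4989, 0.2, 0.41, 89.5) shift [-0.068  0.183 -0.563] roll -82.0 rows>= 15
(0.4989, 0.356, 0.318, 89.5) shift [ 0.022  0.202 -0.719] roll -82.0 rows>= 18
```

Both are centred on the mat again. Next is the lid handle, approached high.

Emit:
{"fn": "arm_command", "kwargs": {
  "moves": [0.4,-0.1,0.183,-0.563,-82,0.4,-0.1,0.183,-0.563,-82,0.4,-0.1,0.183,-0.563,-82,0.4,-0.1,0.183,-0.563,-82,0.4,-0.1,0.183,-0.563,-82,0.4,-0.1,0.183,-0.563,-82,0.4,-0.1,0.183,-0.563,-82,0.4,-0.1,0.183,-0.563,-82,0.4,-0.1,0.183,-0.563,-82,0.4,-0.1,0.183,-0.563,-82,0.4,-0.1,0.183,-0.563,-82,0.4,-0.1,0.183,-0.563,-82]
}}

```text
time_s: 45.2
ee_pos: [0.48, 0.1061, 0.4287]
ee_rot: [-0.045, 1.57, -0.048]
wrist_force: [1.3, -0.8, -0.1]
opening: 0.0346
```

```bash
python3 - <<'E'
from h import *
print(axes()[0])
plan([(.4989,.356,.44,89.5),(.4989,.356,.4,89.5)])
E
```

```text
[0.48000936 0.10614405 0.42873426]
(0.4989, 0.356, 0.44, 89.5) shift [-0.017  0.25   0.018] roll 0.4 rows>= 7
(0.4989, 0.356, 0.4, 89.5) shift [0.023 0.25  0.018] roll 0.4 rows>= 7
```

Emit:
{"fn": "arm_command", "kwargs": {
  "moves": [0.4,-0.017,0.04,0.018,0,0.4,-0.017,0.08,0.018,0,0.4,-0.017,0.12,0.018,0,0.4,-0.017,0.16,0.018,0,0.4,-0.017,0.2,0.018,0,0.4,-0.017,0.235,0.018,0,0.4,-0.017,0.25,0.018,0,0.4,-0.017,0.25,0.018,0,0.4,-0.017,0.25,0.018,0,0.4,-0.017,0.25,0.018,0]
}}

```text
time_s: 46.03
ee_pos: [0.5007, 0.3531, 0.4453]
ee_rot: [-1.534, 1.57, -1.544]
wrist_force: [-0.6, -1.5, 0.5]
opening: 0.0339
```

```bash
python3 - <<'E'
from h import *
print(axes()[0])
im,d,m,C=shot('wrist');P=cloud(d,m,C);save('w6.png',im)
b=box(P,.46,.54,.31,.40,.29,.35);print('bar',b.sum(),np.median(P[b],0).round(4),P[b].min(0).round(3),P[b].max(0).round(3))
plan([(.4989,.356,.318,89.5)])
E
```

```text
[0.50071198 0.35310392 0.44528755]
bar 1139 [0.4965 0.3573 0.3207] [0.46  0.352 0.315] [0.54  0.363 0.323]
(0.4989, 0.356, 0.318, 89.5) shift [ 0.122  0.003 -0.002] roll -0.1 rows>= 3
```

Emit:
{"fn": "arm_command", "kwargs": {
  "moves": [0.4,0.03,0.004,-0.002,0,0.4,0.06,0.004,-0.002,0,0.4,0.09,0.004,-0.002,0,0.4,0.11,0.004,-0.002,0,0.4,0.122,0.004,-0.002,0,0.4,0.122,0.004,-0.002,0,0.4,0.122,0.004,-0.002,0,0,0.122,0.004,-0.002,0,0,0.122,0.004,-0.002,0,0,0.122,0.004,-0.002,0,0,0.122,0.004,-0.002,0,0,0.122,0.004,-0.002,0]
}}

```text
time_s: 47.08
ee_pos: [0.4994, 0.3582, 0.3248]
ee_rot: [0.511, 1.568, 0.502]
wrist_force: [0.3, 0.7, 5.6]
opening: 0.0092
```

```bash
python3 - <<'E'
from h import *
s=env.get_state();print(s['ee_pos'].round(4),s['opening'],s['wrist_force'].round(1)); p,A=axes()
b0=np.array([p[0],p[1],.318]);t0=np.arctan2(.318-.0755,.282-p[1]);print(np.degrees(t0))
for k in range(1,37):
    t=t0-np.radians(3)*k
    if t<np.arctan2(.004,.252): t=np.arctan2(.004,.252)
    r=np.hypot(.2425,.282-p[1])
    b=np.array([p[0],.282-r*np.cos(t),.0755+r*np.sin(t)]); 
    if (k-1)%12==0: base=b0 if k==1 else prev
    print(k,(A.T@(b-base)).round(3)); prev=b
E
```

```text
[0.4994 0.3582 0.3248] 0.009167125478588127 [0.3 0.7 5.6]
107.44350919211595
1 [-0.004 -0.013  0.   ]
2 [-0.007 -0.026  0.   ]
3 [-0.009 -0.039  0.   ]
4 [-0.011 -0.052  0.001]
5 [-0.012 -0.065  0.001]
6 [-0.012 -0.079  0.001]
7 [-0.011 -0.092  0.001]
8 [-0.01  -0.105  0.001]
9 [-0.008 -0.118  0.001]
10 [-0.006 -0.131  0.001]
11 [-0.003 -0.144  0.001]
12 [ 0.001 -0.157  0.002]
13 [ 0.005 -0.013  0.   ]
14 [ 0.01  -0.025  0.   ]
15 [ 0.016 -0.037  0.   ]
16 [ 0.022 -0.048  0.   ]
17 [ 0.029 -0.06   0.001]
18 [ 0.037 -0.071  0.001]
19 [ 0.045 -0.081  0.001]
20 [ 0.054 -0.091  0.001]
21 [ 0.063 -0.101  0.001]
22 [ 0.073 -0.11   0.001]
23 [ 0.083 -0.118  0.001]
24 [ 0.093 -0.126  0.001]
25 [ 0.011 -0.007  0.   ]
26 [ 0.022 -0.014  0.   ]
27 [ 0.034 -0.021  0.   ]
28 [ 0.046 -0.026  0.   ]
29 [ 0.059 -0.031  0.   ]
30 [ 0.071 -0.036  0.   ]
31 [ 0.084 -0.039  0.   ]
32 [ 0.097 -0.042  0.   ]
33 [ 0.11  -0.045  0.   ]
34 [ 0.123 -0.046  0.   ]
35 [ 0.137 -0.047  0.   ]
36 [ 0.143 -0.047  0.   ]
```

Emit:
{"fn": "arm_command", "kwargs": {
  "moves": [0,-0.004,-0.013,0,0,0,-0.007,-0.026,0,0,0,-0.009,-0.039,0,0,0,-0.011,-0.052,0,0,0,-0.012,-0.065,0,0,0,-0.012,-0.079,0,0,0,-0.011,-0.092,0,0,0,-0.01,-0.105,0,0,0,-0.008,-0.118,0,0,0,-0.006,-0.131,0,0,0,-0.003,-0.144,0,0,0,0.001,-0.157,0,0]
}}

```text
time_s: 48.08
ee_pos: [0.4979, 0.1996, 0.3222]
ee_rot: [0.15, 1.569, 0.14]
wrist_force: [5.2, 0.9, 2.2]
opening: 0.0091
```

Emit:
{"fn": "arm_command", "kwargs": {
  "moves": [0,0.005,-0.013,0,0,0,0.01,-0.025,0,0,0,0.016,-0.037,0,0,0,0.022,-0.048,0,0,0,0.029,-0.06,0,0,0,0.037,-0.071,0,0,0,0.045,-0.081,0,0,0,0.054,-0.091,0,0,0,0.063,-0.101,0,0,0,0.073,-0.11,0,0,0,0.083,-0.118,0,0,0,0.093,-0.126,0,0]
}}

```text
time_s: 49.08
ee_pos: [0.4967, 0.074, 0.229]
ee_rot: [0.348, 1.569, 0.338]
wrist_force: [7.2, 4.5, -3.2]
opening: 0.0094
```

Emit:
{"fn": "arm_command", "kwargs": {
  "moves": [0,0,0,0,0]
}}

```text
time_s: 49.17
ee_pos: [0.4966, 0.0732, 0.2279]
ee_rot: [-0.047, 1.57, -0.058]
wrist_force: [8.2, 1.5, -4.6]
opening: 0.0093
```

```bash
python3 - <<'E'
from h import *
s=env.get_state();print(s['ee_pos'].round(4),s['opening'],s['wrist_force'].round(1),np.degrees(np.arctan2(s['ee_pos'][2]-.0063-.0755,.282-s['ee_pos'][1])))
E
```

```text
[0.4966 0.0732 0.2279] 0.009266721436728109 [ 8.2  1.5 -4.6] 34.977651021712035
```

Emit:
{"fn": "arm_command", "kwargs": {
  "moves": [0,0.011,-0.007,0,0,0,0.022,-0.014,0,0,0,0.034,-0.021,0,0,0,0.046,-0.026,0,0,0,0.059,-0.031,0,0,0,0.071,-0.036,0,0,0,0.084,-0.039,0,0,0,0.097,-0.042,0,0,0,0.11,-0.045,0,0,0,0.123,-0.046,0,0,0,0.136,-0.046,0,0,0,0.142,-0.046,0,0]
}}

```text
time_s: 50.17
ee_pos: [0.497, 0.03, 0.089]
ee_rot: [0.77, 1.565, 0.761]
wrist_force: [-4.5, 12.3, 56.1]
opening: 0.0093
```

Emit:
{"fn": "arm_command", "kwargs": {
  "moves": [0,0,0,0,0,0,0.001,0,0,0,0,0.002,0,0,0]
}}

```text
time_s: 50.42
ee_pos: [0.4972, 0.03, 0.0886]
ee_rot: [0.613, 1.565, 0.605]
wrist_force: [-8.7, 11.8, 57.6]
opening: 0.0088
```

```bash
python3 - <<'E'
from h import *
s=env.get_state();print(s['ee_pos'].round(4),s['opening'],s['wrist_force'].round(1),np.degrees(np.arctan2(s['ee_pos'][2]-.0063-.0755,.282-s['ee_pos'][1])))
E
```

```text
[0.4972 0.03   0.0886] 0.008776856769462694 [-8.7 11.8 57.6] 1.536020917604378
```

Emit:
{"fn": "arm_command", "kwargs": {
  "moves": [0,-0.002,0,0,0,0.2,-0.002,0,0,0,0.35,-0.002,0,0,0,0.35,-0.002,0,0,0,0.35,-0.002,0,0,0,0.35,-0.03,0,0,0,0.35,-0.07,0,0,0,0.35,-0.11,0,0,0,0.35,-0.15,0,0,0,0.35,-0.19,0,0,0,0.35,-0.19,0,0,0,0.35,-0.19,0,0,0]
}}

```text
time_s: 51.42
ee_pos: [0.4964, 0.0285, 0.277]
ee_rot: [-0.185, 1.567, -0.195]
wrist_force: [-0.9, 0.2, 0.1]
opening: 0.0301
```

Emit:
{"fn": "arm_command", "kwargs": {
  "moves": [0.35,0,-0.04,-0.01,0,0.35,0,-0.08,-0.02,0,0.35,0,-0.12,-0.04,0,0.35,0,-0.15,-0.06,0,0.35,0,-0.18,-0.09,0,0.35,0,-0.2,-0.12,0,0.35,0,-0.2,-0.12,0,0.35,0,-0.2,-0.12,0]
}}

```text
time_s: 52.08
ee_pos: [0.3716, -0.1706, 0.274]
ee_rot: [2.608, 1.568, 2.595]
wrist_force: [0.7, 0.5, -1.0]
opening: 0.0301
```

```bash
python3 mat.py; python3 - <<'E'
from h import *
for n in ('side','top'):
    im,d,m,C=shot(n);P=cloud(d,m,C);save('e'+n+'.png',im)
    b=box(P,.41,.58,.09,.27,.06,.12);q=P[b];print(n,'lid pts',len(q)); A=np.c_[q[:,:2]-[.496,.282],np.ones(len(q))];print('plane',np.linalg.lstsq(A,q[:,2],rcond=None)[0].round(4),'hinge end; z@front',q[q[:,1]<.11][:,2].mean().round(4))
E
```

```text
side 0.046 [ 480.3 -371.7] [46.1 73.7] 7.3 in mat [ 0.046 -0.003]
side 0.0405 [ 390.  -379.5] [ 53.8 120.3] 8.0 in mat [-0.045  0.001]
top 0.0457 [ 486.9 -366.9] [36.  72.2] 5.1 in mat [0.053 0.001]
side lid pts 1874
plane [ 0.0006 -0.0008  0.0835] hinge end; z@front 0.0836
top lid pts 4128
plane [ 0.001  -0.0003  0.0828] hinge end; z@front 0.0829
```

View pics/eside.png

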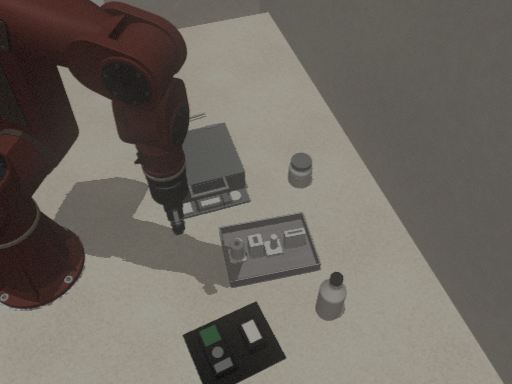

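The final side view shows the lid flat, four parts in the tray (235-300, 235-250), and the meter and adapter on the mat. The bottle and jar haven't moved. I'm handing in.

```bash
python3 -c "
from bench import env
print(env.close_job())"
```

```text
the job is handed in; nothing more can be done
None
```

The job is done and was handed in at about 52 s of the 210 s allowed.

- **Meter and adapter:** I moved both off the lid onto the mat. The meter was later knocked about 5 cm, partly off the mat, so I put it back before shutting the lid. At the last check both lay near their places on the mat, with the whole outline inside it. In that top-camera check the arm hid the meter and part of the adapter, so their final positions come from the side camera.
- **Parts:** I opened the lid to about 107° and found four parts, every one in the wrong column. The stem stood in the square column, the square and the round in the slab column, and the slab in the round column. All four now stand in the tray. No part was rightly packed, so the case is empty.
- **Lid:** It is shut. Both cameras gave a level top at about 83 mm with a slope of 0.001 or less.
- **Bottle, jar and screwdriver:** The bottle and jar look unmoved in the last picture. The arm hid most of the screwdriver there, but it was never approached. I did not measure any of the three at the end.

Closing the lid pressed up to about 58 N at the wrist, against the 120 N limit. That load went through the fingers on the handle. The press on the gripper's body (40 N limit) was not measured separately.

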